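# Load the inspection stage with glass plates from the hooded carousel

### The job

Load every glass plate from the carousel onto the inspection stage, one to a station, any plate in any station: turn the carousel by its knob to bring a plate to the hood's opening, lift the plate out by its grip block, lay it flat on the free front of the deck and slide it, steel bar first, under the two prongs of the station's spring clip until it is fully home against the end stop and the clip has ridden over the bar and snapped down on the glass behind it. Leave the bottle, the jar and the grey case where they are.

Things in the scene. Friction and masses are not known exactly. Their poses are not given: they have to be found in the camera images.
- stage: Fixed inspection stage, turned up to 0.18 rad. Flat aluminium deck, top 50 mm above the table, 300 mm wide (y), four stations 74 mm apart along y; stage +x (away from the robot) is the loading direction. Deck runs from 125 mm before to 90 mm past the stations' home points. An 8 mm end stop crosses it, face 50 mm past them. Origin: at table level under the middle of the row.
- carousel: Fixed carousel base with a clear hood; origin at table level on the turning axis. The hood (roof 95 to 99 mm above the table, wall 184 mm from the axis) covers the turntable except the middle (56 mm radius, round the knob) and an opening about 120 degrees wide centred on the carousel's own -x (towards the robot, up to 0.25 rad off). Only the compartment at the opening can be reached.
- turntable: White turntable, radius 168 mm, deck top 50 mm above the table, 6 mm rim lip, 10 mm radial dividers; four compartments centred on its own +x, +y, -x, -y. On its axis a square black knob 34 x 34 mm, 108 to 144 mm above the table, faces square to its x, y: grip and turn either way (about 0.1 N m; a full turn or more free; stays where left). Origin: on the axis, 36 mm above the table.
- plate0: Glass plate 100 (x) x 44 (y) x 5 mm, 90 g, all alike; three or four are present, each flat in a carousel compartment, bar towards the axis. Origin: centre of its underside, z up. At its leading (+x) end a steel bar 10 mm long, full width, stands 4 mm above the glass. A black grip block, 16 (x) x 26 (y) mm, stands on it centred at x = -12 mm, its top 27 mm above the underside.
- bar0 (a point): Middle of the top of the steel bar of plate0, 45 mm ahead (+x) of the plate's centre and 9 mm above its underside; axes as the plate's.
- plate1: Glass plate 100 (x) x 44 (y) x 5 mm, 90 g, all alike; three or four are present, each flat in a carousel compartment, bar towards the axis. Origin: centre of its underside, z up. At its leading (+x) end a steel bar 10 mm long, full width, stands 4 mm above the glass. A black grip block, 16 (x) x 26 (y) mm, stands on it centred at x = -12 mm, its top 27 mm above the underside.
- bar1 (a point): Middle of the top of the steel bar of plate1, 45 mm ahead (+x) of the plate's centre and 9 mm above its underside; axes as the plate's.
- plate2: Glass plate 100 (x) x 44 (y) x 5 mm, 90 g, all alike; three or four are present, each flat in a carousel compartment, bar towards the axis. Origin: centre of its underside, z up. At its leading (+x) end a steel bar 10 mm long, full width, stands 4 mm above the glass. A black grip block, 16 (x) x 26 (y) mm, stands on it centred at x = -12 mm, its top 27 mm above the underside.
- bar2 (a point): Middle of the top of the steel bar of plate2, 45 mm ahead (+x) of the plate's centre and 9 mm above its underside; axes as the plate's.
- plate3: Glass plate 100 (x) x 44 (y) x 5 mm, 90 g, all alike; three or four are present, each flat in a carousel compartment, bar towards the axis. Origin: centre of its underside, z up. At its leading (+x) end a steel bar 10 mm long, full width, stands 4 mm above the glass. A black grip block, 16 (x) x 26 (y) mm, stands on it centred at x = -12 mm, its top 27 mm above the underside.
- bar3 (a point): Middle of the top of the steel bar of plate3, 45 mm ahead (+x) of the plate's centre and 9 mm above its underside; axes as the plate's.
- home0 (a point): Home point of the rightmost (-y) station, on the deck top: where a plate's origin lies when home. Axes as the stage's, +x = loading direction. Guide rails 4 mm high, 48 mm apart (2 mm play each side) run 0 to 50 mm past it, flaring to about 66 mm apart at 28 mm before it; the deck before that is plain. Let a plate down flat with its origin 70 mm before it, then slide it on.
- clip0 (a joint): Sprung steel stage clip of home0: two prongs, 13 mm either side of its middle line, on one hinge beyond the stop. Angle in rad: 0 down on nothing, about 0.05 snapped down on the glass, about 0.14 riding on the bar. The nibs bear down 33 mm past the home point with about 2 N; their upturned lips start 10 mm past it, 13 mm above the deck. Pushing a plate under takes some 8 to 16 N.
- home1 (a point): Home point of the second from the right station, on the deck top: where a plate's origin lies when home. Axes as the stage's, +x = loading direction. Guide rails 4 mm high, 48 mm apart (2 mm play each side) run 0 to 50 mm past it, flaring to about 66 mm apart at 28 mm before it; the deck before that is plain. Let a plate down flat with its origin 70 mm before it, then slide it on.
- clip1 (a joint): Sprung steel stage clip of home1: two prongs, 13 mm either side of its middle line, on one hinge beyond the stop. Angle in rad: 0 down on nothing, about 0.05 snapped down on the glass, about 0.14 riding on the bar. The nibs bear down 33 mm past the home point with about 2 N; their upturned lips start 10 mm past it, 13 mm above the deck. Pushing a plate under takes some 8 to 16 N.
- home2 (a point): Home point of the third from the right station, on the deck top: where a plate's origin lies when home. Axes as the stage's, +x = loading direction. Guide rails 4 mm high, 48 mm apart (2 mm play each side) run 0 to 50 mm past it, flaring to about 66 mm apart at 28 mm before it; the deck before that is plain. Let a plate down flat with its origin 70 mm before it, then slide it on.
- clip2 (a joint): Sprung steel stage clip of home2: two prongs, 13 mm either side of its middle line, on one hinge beyond the stop. Angle in rad: 0 down on nothing, about 0.05 snapped down on the glass, about 0.14 riding on the bar. The nibs bear down 33 mm past the home point with about 2 N; their upturned lips start 10 mm past it, 13 mm above the deck. Pushing a plate under takes some 8 to 16 N.
- home3 (a point): Home point of the leftmost (+y) station, on the deck top: where a plate's origin lies when home. Axes as the stage's, +x = loading direction. Guide rails 4 mm high, 48 mm apart (2 mm play each side) run 0 to 50 mm past it, flaring to about 66 mm apart at 28 mm before it; the deck before that is plain. Let a plate down flat with its origin 70 mm before it, then slide it on.
- clip3 (a joint): Sprung steel stage clip of home3: two prongs, 13 mm either side of its middle line, on one hinge beyond the stop. Angle in rad: 0 down on nothing, about 0.05 snapped down on the glass, about 0.14 riding on the bar. The nibs bear down 33 mm past the home point with about 2 N; their upturned lips start 10 mm past it, 13 mm above the deck. Pushing a plate under takes some 8 to 16 N.
- bottle: White plastic bottle, 60 mm across, 150 mm tall, beyond the work; bystander. Origin: underside.
- jar: Amber glass jar, 70 mm across, 70 mm tall, at the near right; bystander. Origin: underside.
- case: Flat grey case 60 x 150 x 30 mm at the left; bystander. Origin: underside.
Mind the look-alikes: they are no part of the job. What is shaped like the plate3 but orange is not meant.

How it is judged:
At the end, for the whole second after the job is handed in: Every plate present lies at rest in a station of its own: bar end first against the stop (within 4 mm of home), within 5 mm of the station's middle line, flat on the deck (within 3 mm), and the clip of that station down on the glass (0.015 to 0.10 rad) (((x of plate0 in the frame of home0 between -0.004 and 0.003 m and y of plate0 in the frame of home0 between -0.005 and 0.005 m and z of plate0 in the frame of home0 between -0.003 and 0.003 m and x of bar0 in the frame of home0 between 0.04 and 0.049 m and y of bar0 in the frame of home0 between -0.006 and 0.006 m and value of joint clip0 between 0.015 and 0.1 rad) or (x of plate0 in the frame of home1 between -0.004 and 0.003 m and y of plate0 in the frame of home1 between -0.005 and 0.005 m and z of plate0 in the frame of home1 between -0.003 and 0.003 m and x of bar0 in the frame of home1 between 0.04 and 0.049 m and y of bar0 in the frame of home1 between -0.006 and 0.006 m and value of joint clip1 between 0.015 and 0.1 rad) or (x of plate0 in the frame of home2 between -0.004 and 0.003 m and y of plate0 in the frame of home2 between -0.005 and 0.005 m and z of plate0 in the frame of home2 between -0.003 and 0.003 m and x of bar0 in the frame of home2 between 0.04 and 0.049 m and y of bar0 in the frame of home2 between -0.006 and 0.006 m and value of joint clip2 between 0.015 and 0.1 rad) or (x of plate0 in the frame of home3 between -0.004 and 0.003 m and y of plate0 in the frame of home3 between -0.005 and 0.005 m and z of plate0 in the frame of home3 between -0.003 and 0.003 m and x of bar0 in the frame of home3 between 0.04 and 0.049 m and y of bar0 in the frame of home3 between -0.006 and 0.006 m and value of joint clip3 between 0.015 and 0.1 rad)) and ((x of plate1 in the frame of home0 between -0.004 and 0.003 m and y of plate1 in the frame of home0 between -0.005 and 0.005 m and z of plate1 in the frame of home0 between -0.003 and 0.003 m and x of bar1 in the frame of home0 between 0.04 and 0.049 m and y of bar1 in the frame of home0 between -0.006 and 0.006 m and value of joint clip0 between 0.015 and 0.1 rad) or (x of plate1 in the frame of home1 between -0.004 and 0.003 m and y of plate1 in the frame of home1 between -0.005 and 0.005 m and z of plate1 in the frame of home1 between -0.003 and 0.003 m and x of bar1 in the frame of home1 between 0.04 and 0.049 m and y of bar1 in the frame of home1 between -0.006 and 0.006 m and value of joint clip1 between 0.015 and 0.1 rad) or (x of plate1 in the frame of home2 between -0.004 and 0.003 m and y of plate1 in the frame of home2 between -0.005 and 0.005 m and z of plate1 in the frame of home2 between -0.003 and 0.003 m and x of bar1 in the frame of home2 between 0.04 and 0.049 m and y of bar1 in the frame of home2 between -0.006 and 0.006 m and value of joint clip2 between 0.015 and 0.1 rad) or (x of plate1 in the frame of home3 between -0.004 and 0.003 m and y of plate1 in the frame of home3 between -0.005 and 0.005 m and z of plate1 in the frame of home3 between -0.003 and 0.003 m and x of bar1 in the frame of home3 between 0.04 and 0.049 m and y of bar1 in the frame of home3 between -0.006 and 0.006 m and value of joint clip3 between 0.015 and 0.1 rad)) and ((x of plate2 in the frame of home0 between -0.004 and 0.003 m and y of plate2 in the frame of home0 between -0.005 and 0.005 m and z of plate2 in the frame of home0 between -0.003 and 0.003 m and x of bar2 in the frame of home0 between 0.04 and 0.049 m and y of bar2 in the frame of home0 between -0.006 and 0.006 m and value of joint clip0 between 0.015 and 0.1 rad) or (x of plate2 in the frame of home1 between -0.004 and 0.003 m and y of plate2 in the frame of home1 between -0.005 and 0.005 m and z of plate2 in the frame of home1 between -0.003 and 0.003 m and x of bar2 in the frame of home1 between 0.04 and 0.049 m and y of bar2 in the frame of home1 between -0.006 and 0.006 m and value of joint clip1 between 0.015 and 0.1 rad) or (x of plate2 in the frame of home2 between -0.004 and 0.003 m and y of plate2 in the frame of home2 between -0.005 and 0.005 m and z of plate2 in the frame of home2 between -0.003 and 0.003 m and x of bar2 in the frame of home2 between 0.04 and 0.049 m and y of bar2 in the frame of home2 between -0.006 and 0.006 m and value of joint clip2 between 0.015 and 0.1 rad) or (x of plate2 in the frame of home3 between -0.004 and 0.003 m and y of plate2 in the frame of home3 between -0.005 and 0.005 m and z of plate2 in the frame of home3 between -0.003 and 0.003 m and x of bar2 in the frame of home3 between 0.04 and 0.049 m and y of bar2 in the frame of home3 between -0.006 and 0.006 m and value of joint clip3 between 0.015 and 0.1 rad)) and ((x of plate3 in the frame of home0 between -0.004 and 0.003 m and y of plate3 in the frame of home0 between -0.005 and 0.005 m and z of plate3 in the frame of home0 between -0.003 and 0.003 m and x of bar3 in the frame of home0 between 0.04 and 0.049 m and y of bar3 in the frame of home0 between -0.006 and 0.006 m and value of joint clip0 between 0.015 and 0.1 rad) or (x of plate3 in the frame of home1 between -0.004 and 0.003 m and y of plate3 in the frame of home1 between -0.005 and 0.005 m and z of plate3 in the frame of home1 between -0.003 and 0.003 m and x of bar3 in the frame of home1 between 0.04 and 0.049 m and y of bar3 in the frame of home1 between -0.006 and 0.006 m and value of joint clip1 between 0.015 and 0.1 rad) or (x of plate3 in the frame of home2 between -0.004 and 0.003 m and y of plate3 in the frame of home2 between -0.005 and 0.005 m and z of plate3 in the frame of home2 between -0.003 and 0.003 m and x of bar3 in the frame of home2 between 0.04 and 0.049 m and y of bar3 in the frame of home2 between -0.006 and 0.006 m and value of joint clip2 between 0.015 and 0.1 rad) or (x of plate3 in the frame of home3 between -0.004 and 0.003 m and y of plate3 in the frame of home3 between -0.005 and 0.005 m and z of plate3 in the frame of home3 between -0.003 and 0.003 m and x of bar3 in the frame of home3 between 0.04 and 0.049 m and y of bar3 in the frame of home3 between -0.006 and 0.006 m and value of joint clip3 between 0.015 and 0.1 rad)) and linear speed of each of plate0, plate1, plate2, plate3 below 0.03 m/s); the robot touches nothing.
It fails at once if the bottle is disturbed (moved more than 4 cm) (distance of bottle from where it was at the start of the episode above 0.04 m).
It fails at once if the jar is disturbed (moved more than 4 cm) (distance of jar from where it was at the start of the episode above 0.04 m).
It fails at once if the case is disturbed (moved more than 4 cm) (distance of case from where it was at the start of the episode above 0.04 m).
Of plate0, plate1, plate2, plate3 only 3 to 4 are there at a start; the rules pass over those that are not, and their reading is None.
At some moment in a run one of plate0, plate1, plate2, plate3 may be knocked a few centimetres aside while the robot is not near it.
Once in a run the grip may slacken for a moment while it holds something.
It also fails if it takes over 210 s, if anything falls off the work surface, if the arm or the gripper's body presses on something with over 40 N, if the wrist force passes 120 N, or if a joint passes its speed limit or range.

### The arm

A 6-joint arm with a two-finger parallel gripper is mounted at the origin on the work surface. World frame = base frame: x ahead of the robot, y to its left, z up, the work surface at z = 0. Lengths are in m, angles in rad, forces in N, time in s.
With the tool pointing down it reaches from about 0.3 to 0.875 m from the base axis. Payload 6.4 kg.
Tool frame: the origin (TCP) lies at the very end of the fingers, on their centre line; the grasp point (between the pads) lies 19 mm behind it (ctrl.hold_point_z is the distance from the TCP to the grasp point, in m); y points along the fingers, x is the direction in which the jaws open and shut, and the axes are right-handed (so a half turn about y gives the same grasp; the last joint's range is limited). The gripper opens to 85 mm and grips with 20 to 120 N. Pads are 22 mm wide; open, the fingers measure 114 mm over their backs; the gripper's body (76 mm by 85 mm) begins 54 mm behind the grasp point. The pads swing forward as they close: fully open they stand 13 mm farther back than shut.
Start: joints at [-1.428, 0.181, 1.607, -0, 1.354, -0.206], TCP at [0.197, -0.54, 0.231] pointing down, gripper open.
Joint ranges: [-2.99, 2.99], [-0.89, 2.07], [0.3, 2.58], [-1.14, 4.28], [0, 2.63], [-3.12, 3.12]. Speed limits (rad/s): [2.57, 2.57, 3.01, 3.14, 3.14, 3.14].

### API

Orientations are given as a unit quaternion [w, x, y, z].
In Python, from bench import ctrl, imaging gives the robot as it stands.
- The arm moves only by the shell command python3 -m jog 'ROWS'. ROWS is JSON, a list of rows, each a list of 3 entries, a list of its own where there are three numbers: the shift along the tool's x, y, z in cm, then the turn, a rotation vector about the tool's x, y, z in rad, then the finger opening in cm, from 0 to 8.54. A call has 1 to 12 rows; each row shifts and turns the pose as measured when the row begins, along the tool's axes as they then stand; what a row does not reach is not made up. A row lasts 1/12 s, in which the tool goes at most 41.7 mm and 7.16 degrees, less where a joint would pass 70% of its speed; a pose out of reach is approached as far as the arm can. A call is refused whole if a number of a shift passes 4.17 or a number of a turn 0.125, either way. A call with a gripper value outside its range is refused whole. The fingers move at their own pace and stop on an object; the grip force is fixed at half the most. Time passes only in rows, so rows that do not move let the fingers close. It gives the time, the measured TCP pose, the force and the opening at its end, in the units of the state.
- ctrl.get_obs(): the state, without advancing time (a new reading comes with each control period).
- imaging.camera(name): name is "scene" or "top" or "wrist"; returns a dict with "frame" (480x640x3 uint8, red, green, blue), "depth" (480x640 float32, m along the optical axis (not along the pixel's ray), 0 where there is no reading), "K" (3x3 intrinsics, pixels), "k1" (the pictures are not rectified: a ray, as slopes to the right and down, at radius r is drawn at 1 + k1 r^2 times it, then the intrinsics apply), "R" (3x3) and "t" (3): a world point X has camera coordinates R X + t. Camera axes: x right, y down, z forward; pixel columns grow to the right and rows downward; lengths in m; the calibration is good to about 2 mm. A picture is of the moment at which its call begins.
- ctrl.hand_in(): hands the job in, once; it reports no verdict.
The state is a dict: "time_s": time; "q": joint angles; "dq": joint speeds; "joint_efforts": joint torques, N m; "eef_pos": TCP position; "eef_rot": TCP orientation; "wrist_force": force on the tool from outside, world axes, zero at the start; "torque": the same for the moment, N m; "opening": opening from 0.0 (shut) to 1.0 (fully open).
Only numpy, scipy, OpenCV 4.12 (cv2) and the standard library are available. Lean on these libraries where they do the work, as an engineer would, in place of code of your own. Each camera call takes 0.05 s, during which the arm holds its last target. There are 200 camera calls.

## Working session

There is one attempt and no reset: what is moved stays moved. The work goes in short steps, Python scripts to look and compute and a shell command to move; the robot and the scene stay as the last step left them, time stands still between calls to the robot, and variables do not carry over. Pictures are saved under pics/ and viewed, about 12 in all and at most 16, crops included, and the job is handed in when it is done.

```bash
ls; mkdir -p pics
cat > h.py <<'E'
from bench import ctrl, imaging
import numpy as np, cv2
from scipy.spatial.transform import Rotation as Ro
def cam(n):
    c=imaging.camera(n); np.savez('/tmp/%s.npz'%n,**c); return c
def ld(n): return dict(np.load('/tmp/%s.npz'%n))
def ray(c,u,v):
    K=c['K']; d=np.array([(u-K[0,2])/K[0,0],(v-K[1,2])/K[1,1]]); s=d.copy()
    for _ in range(10): s=d/(1+float(c['k1'])*(s@s))
    return np.array([s[0],s[1],1.])
def onz(c,u,v,z):
    r=c['R'].T@ray(c,u,v); o=-c['R'].T@c['t']; return o+r*(z-o[2])/r[2]
def proj(c,X):
    p=c['R']@np.asarray(X,float)+c['t']; s=p[:2]/p[2]; s=s*(1+float(c['k1'])*(s@s)); return c['K'][0,0]*s[0]+c['K'][0,2],c['K'][1,1]*s[1]+c['K'][1,2]
def save(c,f,box=None,k=1):
    im=c['frame'][...,::-1]
    if box: u0,v0,u1,v1=box; im=im[v0:v1,u0:u1]
    cv2.imwrite('pics/'+f,cv2.resize(im,None,fx=k,fy=k,interpolation=cv2.INTER_CUBIC))
def st():
    o=ctrl.get_obs(); R=Ro.from_quat(np.roll(o['eef_rot'],-1)).as_matrix(); return o,np.array(o['eef_pos']),R
E
python3 - <<'E'
from h import *
for n in('top','scene'):
    c=cam(n); save(c,n+'0.png'); print(n,c['K'].tolist(),c['k1'],(-c['R'].T@c['t']).round(3),c['R'].round(2).tolist())
c=cam('wrist')
o,p,R=st(); print(o['time_s'],p,R.round(3).tolist(),o['wrist_force'],o['opening'])
E
```

```text
pics
top [[522.7587796451635, 0.0, 319.54073193417094], [0.0, 522.7587796451635, 241.54120317722914], [0.0, 0.0, 1.0]] -0.11148355724006788 [0.367 0.06  1.439] [[0.03, -1.0, 0.02], [-0.99, -0.03, -0.12], [0.12, -0.01, -0.99]]
scene [[453.6801057019523, 0.0, 321.9273847254328], [0.0, 453.6801057019523, 238.6924228643943], [0.0, 0.0, 1.0]] 0.011303674130900514 [1.011 0.548 1.221] [[-0.69, 0.72, -0.0], [0.62, 0.6, -0.51], [-0.37, -0.36, -0.86]]
0.15 [ 0.19645206 -0.53993967  0.230571  ] [[0.342, -0.0, 0.94], [-0.94, 0.001, 0.342], [-0.001, -1.0, 0.0]] [-0.59162537  0.55946664 -0.12192452] 0.9987509258464871
```

View pics/top0.png

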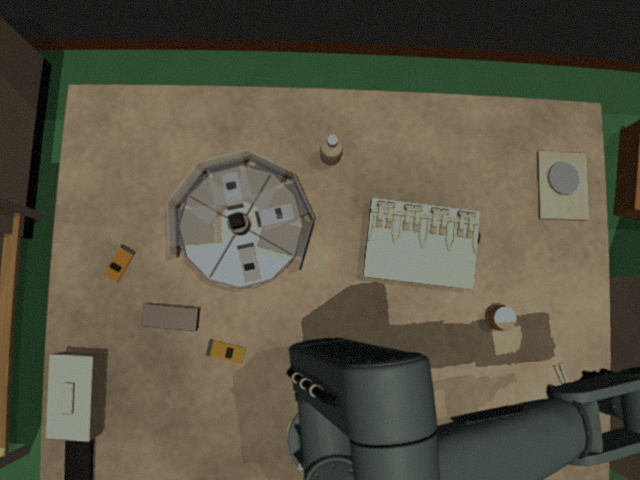

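View pics/scene0.png

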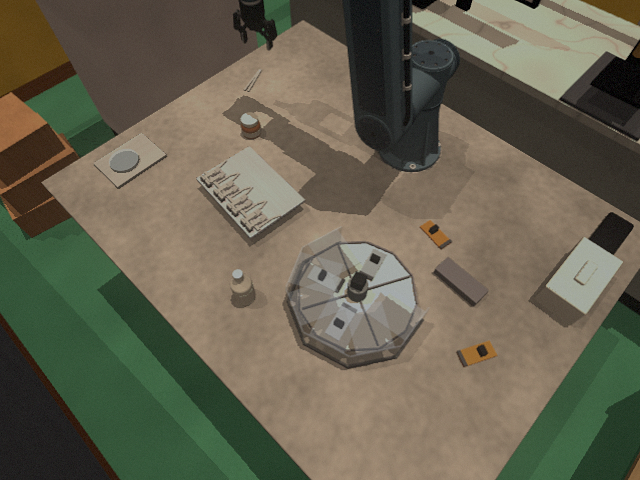

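Run:
```python
from h import *
c=ld('top'); save(c,'c1.png',(160,140,330,300),4.5); save(c,'s1.png',(355,190,490,295),5.8)
```

```text
(no output)
```

View pics/c1.png

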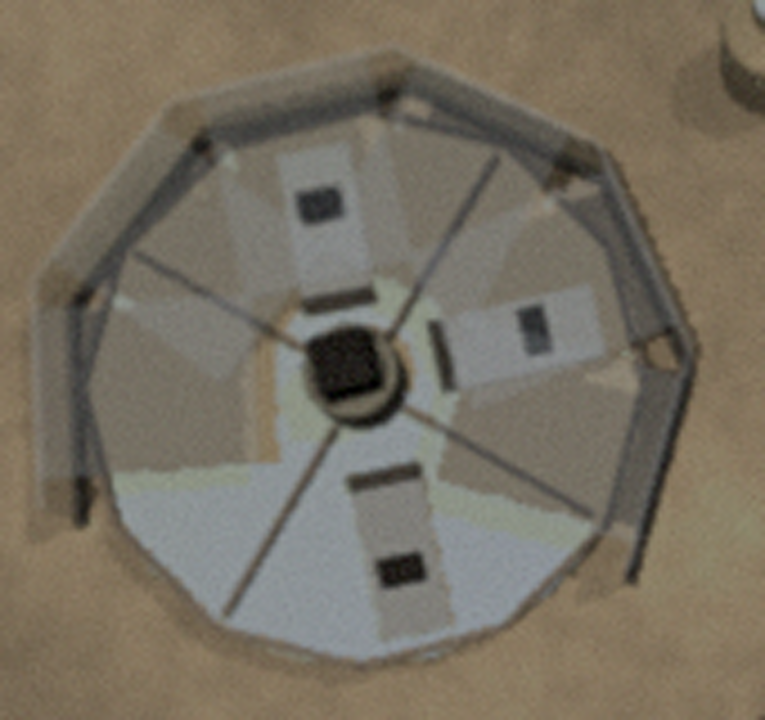

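View pics/s1.png

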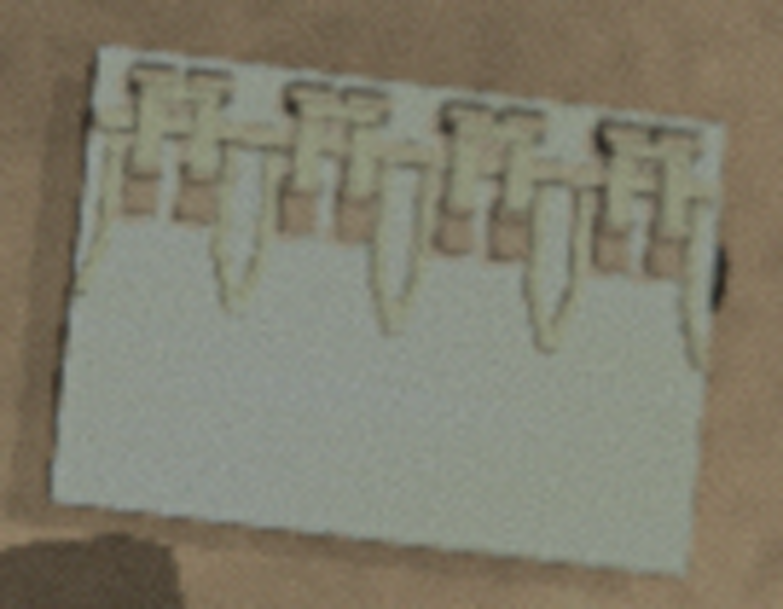

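```bash
cat > m.py <<'E'
from h import *
from scipy.optimize import least_squares
def mk(c,pts,off,k,z): return np.array([onz(c,off[0]+(u+.5)/k-.5,off[1]+(v+.5)/k-.5,z) for u,v in pts])
def fit2(P,L):
    # fit 2D pose: P = t + R(th) L
    f=lambda x:(np.array(P)[:,:2]-x[:2]-np.array(L)@np.array([[np.cos(x[2]),np.sin(x[2])],[-np.sin(x[2]),np.cos(x[2])]])).ravel()
    P=np.array(P);L=np.array(L);th=np.arctan2(*(P[0]-P[1])[1::-1])-np.arctan2(*(L[0]-L[1])[::-1])
    r=least_squares(f,[*P[:,:2].mean(0),th]); return r.x,f(r.x)*1000
E
python3 - <<'E'
from m import *
c=ld('top')
S=mk(c,[(53,502),(686,574),(724,122),(100,46)],(355,190),5.8,.05)
x,r=fit2(S,[(-.125,.15),(-.125,-.15),(.09,-.15),(.09,.15)]); print('stage',x.round(4),r.round(1))
K=mk(c,[(307,335),(372,325),(383,387),(318,400)],(160,140),4.5,.144)
x,r=fit2(K,[(.017,.017),(.017,-.017),(-.017,-.017),(-.017,.017)]);print('knob',x.round(4),r.round(1))
for nm,pts,b in(('front',[(350,478),(420,465),(453,625),(383,642)],(402,570)),('far',[(378,298),(305,308),(279,156),(349,147)],(320,204)),('right',[(440,390),(432,322),(592,286),(606,354)],(535,330))):
    P=np.r_[mk(c,pts[:2],(160,140),4.5,.059),mk(c,pts[2:],(160,140),4.5,.055)]
    x2,r=fit2(P,[(.05,-.022),(.05,.022),(-.05,.022),(-.05,-.022)][:4] )
    print(nm,x2.round(4),r.round(1),'block',mk(c,[b],(160,140),4.5,.077).round(4))
    d=x[:2]-x2[:2]; print(' dist',np.hypot(*d),'bearing to axis',np.arctan2(d[1],d[0]))
for nm,(u,v),z in(('jar',(502,315),.07),('bottle',(332,142),.15)): print(nm,onz(c,u,v,z))
E
```

```text
stage [ 0.5521 -0.2393 -0.0888] [ 0.1 -1.5  0.6  1.7 -0.3  0.9 -0.5 -1. ]
knob [0.5677 0.2512 0.2106] [ 1.4  1.8  0.9 -1.1 -0.6 -1.7 -1.8  1. ]
front [0.4686 0.2256 0.2366] [-10.9  41.6   8.3 -42.2  12.  -41.5  -9.5  42. ] block [[0.4569 0.2224 0.077 ]]
 dist 0.10225951628486282 bearing to axis 0.2528836340130518
far [ 0.6626  0.2783 -2.8947] [ 11.  -41.6  -7.   44.3 -10.7  41.    6.7 -43.7] block [[0.6719 0.2804 0.077 ]]
 dist 0.09872411308821946 bearing to axis -2.8629304204462738
right [ 0.5983  0.1619 -4.4421] [-40.8  -9.4  42.3   8.8  40.9  11.  -42.4 -10.5] block [[0.6    0.1504 0.077 ]]
 dist 0.09445048904583944 bearing to axis 1.9018060526117369
jar [ 0.3457562  -0.44909213  0.07      ]
bottle [0.77500798 0.01623157 0.15      ]
```

```bash
cat > need.py <<'E'
# usage: need.py x y z heading ; prints turn (tool rotvec) then shift in the target's tool axes
import sys; from h import *
def need(x,y,z,hd):
    o,p,R=st(); T=np.array([[np.sin(hd),0,np.cos(hd)],[-np.cos(hd),0,np.sin(hd)],[0,-1,0]])
    rv=Ro.from_matrix(R.T@T).as_rotvec(); d=np.array([x,y,z])-p
    print('t',round(o['time_s'],2),'p',p.round(4),'hd',round(float(np.arctan2(R[1,2],R[0,2])),4),'q6',round(o['q'][5],2),'F',np.round(o['wrist_force'],1),'op',round(o['opening']*8.54,2))
    print(' turn',rv.round(3),'shift cm',(T.T@d*100).round(2),'len',round(float(np.linalg.norm(d))*100,2))
if __name__=='__main__': need(*map(float,sys.argv[1:5]))
E
python3 need.py .457 .222 .2 .237
```

```text
t 0.15 p [ 0.1965 -0.5399  0.2306] hd 0.3488 q6 -0.21 F [-0.6  0.6 -0.1] op 8.53
 turn [-0.     0.112 -0.001] shift cm [-67.95   3.06  43.22] len 80.58
```

```bash
python3 -m jog '[[[0,0,0],[0,0.112,0],5],[[-3.4,0,2.16],[0,0,0],5],[[-3.4,0,2.16],[0,0,0],5],[[-3.4,0,2.16],[0,0,0],5],[[-3.4,0,2.16],[0,0,0],5],[[-3.4,0,2.16],[0,0,0],5],[[-3.4,0,2.16],[0,0,0],5],[[-3.4,0,2.16],[0,0,0],5],[[-3.4,0,2.16],[0,0,0],5],[[-3.4,0,2.16],[0,0,0],5],[[-3.4,0,2.16],[0,0,0],5],[[-3.4,0,2.16],[0,0,0],5]]'; python3 need.py .457 .222 .2 .237
```

```text
time_s: 1.15
eef_pos: [0.3419, -0.1121, 0.2264]
eef_rot: [0.552, -0.549, 0.445, -0.442]
wrist_force: [0.5, 0.1, 0.1]
opening: 0.588
t 1.15 p [ 0.3419 -0.1121  0.2264] hd 0.2156 q6 0.7 F [0.5 0.1 0.1] op 5.02
 turn [-0.    -0.021 -0.006] shift cm [-29.78   2.64  19.04] len 35.44
```

```bash
python3 -m jog '[[[-3.3,0.3,2.1],[0,-0.02,0],5],[[-3.3,0.3,2.1],[0,0,0],5],[[-3.3,0.3,2.1],[0,0,0],5],[[-3.3,0.3,2.1],[0,0,0],5],[[-3.3,0.3,2.1],[0,0,0],5],[[-3.3,0.3,2.1],[0,0,0],5],[[-3.3,0.3,2.1],[0,0,0],5],[[-3.3,0.3,2.1],[0,0,0],5],[[-3.3,0.3,2.1],[0,0,0],5],[[0,0,0],[0,0,0],5]]'
python3 - <<'E'
from need import *
need(.457,.222,.2,.237)
c=cam('wrist'); save(c,'w1.png'); print((-c['R'].T@c['t']).round(3),c['R'].round(2).tolist(),c['K'].round(1).tolist(),c['k1'])
E
```

```text
time_s: 1.98
eef_pos: [0.4583, 0.246, 0.2005]
eef_rot: [0.56, -0.554, 0.435, -0.436]
wrist_force: [-1.3, -0.6, 0.2]
opening: 0.583
t 1.98 p [0.4583 0.246  0.2005] hd 0.2428 q6 1.59 F [-1.3 -0.6  0.2] op 4.98
 turn [-0.007  0.006 -0.004] shift cm [ 2.31  0.05 -0.69] len 2.41
[0.529 0.262 0.344] [[0.24, -0.97, -0.0], [-0.93, -0.23, 0.28], [-0.27, -0.06, -0.96]] [[349.0, 0.0, 316.6], [0.0, 349.0, 243.6], [0.0, 0.0, 1.0]] -0.0663162174827357
```

View pics/w1.png

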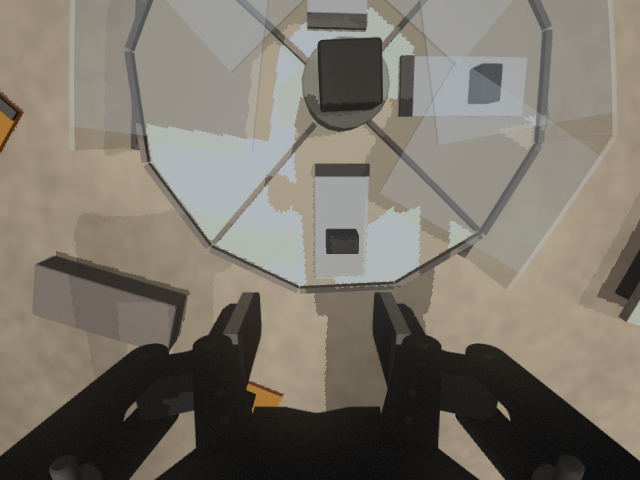

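```bash
python3 - <<'E'
from m import *
c=ld('wrist')
P=np.r_[[onz(c,*u,.059) for u in((315,163.5),(369,163.5))],[onz(c,*u,.055) for u in((367.5,276.5),(315,277.5))]]
x,r=fit2(P,[(.05,.022),(.05,-.022),(-.05,-.022),(-.05,.022)]);print('plate',x.round(4),r.round(1),'block',(x[:2]-.012*np.array([np.cos(x[2]),np.sin(x[2])])).round(4))
P=[onz(c,*u,.144) for u in((318,42),(381,37),(383,104),(320,111))]
x,r=fit2(P,[(.017,.017),(.017,-.017),(-.017,-.017),(-.017,.017)]);print('knob',x.round(4),r.round(1))
for u in((342,229),(342,241),(342,253)): print(onz(c,*u,.077).round(4))
d=c['depth']; print(d[241,342],d[247,342],d[233,342],d[70,350])
E
python3 need.py .457 .222 .115 .235
```

```text
plate [0.4702 0.227  0.2583] [-0.2 -0.4 -0.9  0.2  1.  -1.2  0.   1.4] block [0.4586 0.2239]
knob [0.5678 0.2541 0.3166] [ 0.2 -0.9  0.1  0.2  0.5  0.4 -0.8  0.3]
[0.4698 0.2279 0.077 ]
[0.4603 0.2254 0.077 ]
[0.4506 0.2228 0.077 ]
0.27663743 0.27745098 0.27928415 0.18027124
t 2.03 p [0.4574 0.2438 0.2005] hd 0.2432 q6 1.59 F [-0.9  0.1 -0.4] op 5.0
 turn [-0.006  0.008 -0.002] shift cm [ 2.11  8.55 -0.55] len 8.82
```

```bash
python3 -m jog '[[[2.0,1.5,-0.55],[0,-0.007,0],5],[[0,2.5,0],[0,0,0],5],[[0,2.5,0],[0,0,0],5],[[0,2.0,0],[0,0,0],5],[[0,0,0],[0,0,0],5]]'; python3 need.py .458 .2235 .058 .25
```

```text
time_s: 2.45
eef_pos: [0.4572, 0.2209, 0.1137]
eef_rot: [0.561, -0.557, 0.431, -0.434]
wrist_force: [-1.9, -0.6, -0.3]
opening: 0.584
t 2.45 p [0.4572 0.2209 0.1137] hd 0.2537 q6 1.53 F [-1.9 -0.6 -0.3] op 4.99
 turn [-0.008  0.004 -0.   ] shift cm [-0.23  5.57  0.14] len 5.58
```

```bash
python3 -m jog '[[[-0.23,2,0.14],[-0.008,0.004,0],5],[[0,2,0],[0,0,0],5],[[0,1.5,0],[0,0,0],5],[[0,0,0],[0,0,0],5]]'; python3 need.py .458 .2235 .058 .25; python3 -m jog '[[[0,0,0],[0,0,0],1.5],[[0,0,0],[0,0,0],1.5],[[0,0,0],[0,0,0],1.5],[[0,0,0],[0,0,0],1.5],[[0,0,0],[0,0,0],1.5],[[0,0,0],[0,0,0],1.5]]'; python3 need.py .458 .2235 .14 .25
```

```text
time_s: 2.78
eef_pos: [0.4593, 0.2204, 0.0604]
eef_rot: [0.558, -0.557, 0.434, -0.435]
wrist_force: [-1.1, -0.6, -0.1]
opening: 0.587
t 2.78 p [0.4593 0.2204 0.0604] hd 0.2461 q6 1.54 F [-1.1 -0.6 -0.1] op 5.02
 turn [-0.001 -0.004  0.001] shift cm [-0.33  0.24 -0.05] len 0.41
time_s: 3.28
eef_pos: [0.4624, 0.2196, 0.0667]
eef_rot: [0.559, -0.555, 0.433, -0.437]
wrist_force: [-0.7, -0.7, -0.7]
opening: 0.28
t 3.28 p [0.4624 0.2196 0.0667] hd 0.2446 q6 1.54 F [-0.7 -0.7 -0.7] op 2.39
 turn [-0.008 -0.005  0.001] shift cm [-0.48 -7.33 -0.33] len 7.35
```

```bash
python3 -m jog '[[[0,-1,0],[0,0,0],1.5],[[0,-1.5,0],[0,0,0],1.5],[[0,-1.5,0],[0,0,0],1.5],[[0,-2,0],[0,0,0],1.5],[[0,-2,0],[0,0,0],1.5],[[0,-2,0],[0,0,0],1.5],[[0,0,0],[0,0,0],1.5]]'
python3 - <<'E'
from need import *
need(.46,.22,.18,.25)
c=cam('wrist'); save(c,'w2.png',(180,60,460,420),1.6)
E
```

```text
time_s: 3.87
eef_pos: [0.4606, 0.22, 0.1731]
eef_rot: [0.559, -0.556, 0.433, -0.437]
wrist_force: [1.1, -0.2, -0.4]
opening: 0.282
t 3.87 p [0.4606 0.22   0.1731] hd 0.2455 q6 1.54 F [ 1.1 -0.2 -0.4] op 2.4
 turn [-0.007 -0.005  0.001] shift cm [-0.02 -0.69 -0.06] len 0.69
```

View pics/w2.png

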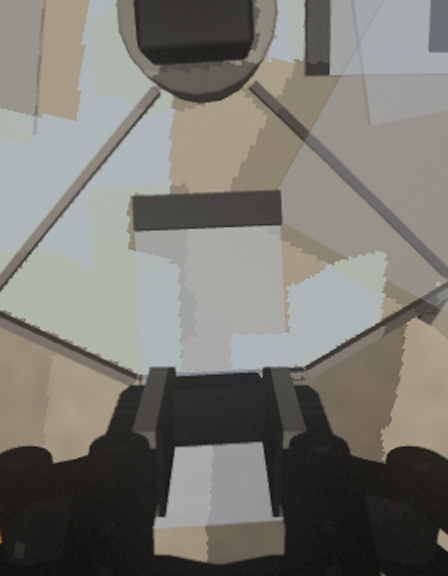

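```bash
cat > held.py <<'E'
from m import *
def pt(c,u,v):
    r=ray(c,u,v); d=c['depth'][int(round(v))-1:int(round(v))+2,int(round(u))-1:int(round(u))+2]; return c['R'].T@(r*np.median(d)-c['t'])
def tool(c,u,v): o,p,R=st(); return (R.T@(pt(c,u,v)-p)*1000).round(1)
E
python3 - <<'E'
from held import *
c=ld('wrist'); f=lambda a,b:(180+a/1.6,60+b/1.6)
for a,b in((137,200),(278,193),(138,226),(278,221),(140,240),(278,234),(145,360),(280,325),(220,350)): print((a,b),tool(c,*f(a,b)))
E
python3 need.py .46 .22 .18 .25
```

```text
(137, 200) [-23.3  19.6  54. ]
(278, 193) [18.3 21.6 55.8]
(138, 226) [-23.   17.1  46.7]
(278, 221) [18.3 19.1 47.9]
(140, 240) [-22.9  20.   42. ]
(278, 234) [18.7 22.4 43.4]
(145, 360) [-21.4   9.3   7.6]
(280, 325) [19.3 14.1 17. ]
(220, 350) [ 1.1 11.1 10.1]
t 3.92 p [0.4598 0.2198 0.1714] hd 0.2454 q6 1.54 F [ 0.3 -0.  -1. ] op 2.42
 turn [-0.005 -0.005  0.001] shift cm [-0.02 -0.86  0.02] len 0.86
```

```bash
python3 - <<'E'
from held import *
c=ld('wrist'); f=lambda a,b:(180+a/1.6,60+b/1.6)
for a,b in((30,200),(90,160),(120,310),(330,310),(190,110),(60,380),(400,400)): print((a,b),pt(c,*f(a,b)).round(4))
print((pt(c,*f(200,15))).round(4))
E
python3 need.py .4803 -.1212 .17 -.089
```

```text
(30, 200) [0.4793 0.3167 0.0507]
(90, 160) [0.5046 0.2919 0.0513]
(120, 310) [0.4357 0.2639 0.0507]
(330, 310) [0.4613 0.1616 0.0507]
(190, 110) [0.5375 0.2518 0.0507]
(60, 380) [0.3637 0.2964 0.0008]
(400, 400) [4.018e-01 8.610e-02 4.000e-04]
[0.5614 0.25   0.1449]
t 3.92 p [0.4598 0.2198 0.1714] hd 0.2454 q6 1.54 F [ 0.3 -0.  -1. ] op 2.42
 turn [-0.005  0.334 -0.   ] shift cm [33.78  0.14  5.07] len 34.16
```

```bash
python3 -m jog '[[[0,0,0],[0,0.11,0],1.5],[[0,0,0],[0,0.11,0],1.5],[[0,0,0],[0,0.11,0],1.5],[[3.4,0,0.5],[0,0,0],1.5],[[3.8,0,0.56],[0,0,0],1.5],[[3.8,0,0.56],[0,0,0],1.5],[[3.8,0,0.56],[0,0,0],1.5],[[3.8,0,0.56],[0,0,0],1.5],[[3.8,0,0.56],[0,0,0],1.5],[[3.8,0,0.56],[0,0,0],1.5],[[3.4,0,0.56],[0,0,0],1.5],[[3.0,0,0.56],[0,0,0],1.5]]';  python3 -m jog '[[[0,0,0],[0,0,0],1.5]]';python3 - <<'E'
from need import *
need(.4803,-.1212,.17,-.089)
c=cam('wrist'); save(c,'w3.png')
E
```

```text
time_s: 4.92
eef_pos: [0.4693, -0.1152, 0.1613]
eef_rot: [0.476, -0.478, 0.525, -0.519]
wrist_force: [0.4, 0.4, -1.5]
opening: 0.283
time_s: 5.0
eef_pos: [0.4693, -0.1202, 0.1607]
eef_rot: [0.475, -0.477, 0.526, -0.521]
wrist_force: [-0.7, 0.7, -0.5]
opening: 0.285
t 5.0 p [ 0.4693 -0.1202  0.1607] hd -0.0944 q6 1.17 F [-0.7  0.7 -0.5] op 2.43
 turn [ 0.007 -0.005 -0.002] shift cm [ 0.   -0.93  1.1 ] len 1.44
```

View pics/w3.png

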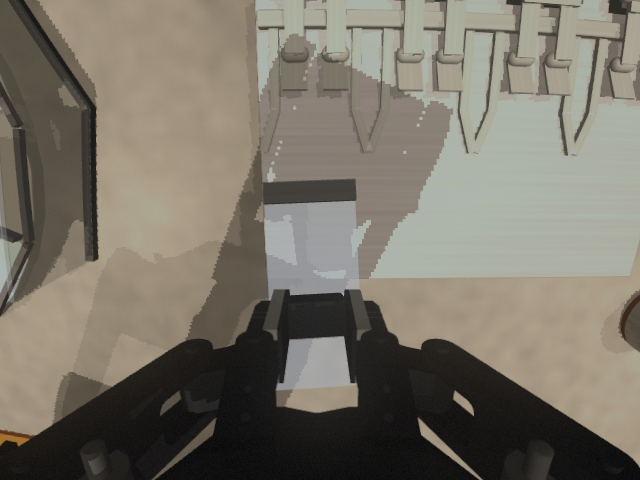

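```bash
cat > stg.py <<'E'
from held import *
S=np.array([.5525,-.2393,-.089])
def tostage(p,S=S):
    a=S[2]; d=np.asarray(p)[:2]-S[:2]; return np.array([np.cos(a)*d[0]+np.sin(a)*d[1],-np.sin(a)*d[0]+np.cos(a)*d[1]])
E
python3 - <<'E'
from stg import *
c=ld('wrist')
P=[onz(c,*u,.053) for u in((367.5,152),(474,153.5),(571.5,155))]+[onz(c,632,275,.05)]
x,r=fit2(P,[(-.028,.074),(-.028,0),(-.028,-.074),(-.125,-.15)]);print('stage',x.round(4),r.round(1))
print('depth deck',pt(c,550,220).round(4),pt(c,400,250).round(4),pt(c,367,152).round(4))
for u in((267,183),(352,182),(270,206),(353,204),(275,280),(350,280),(312,281)): print(u,tool(c,*u))
E
```

```text
stage [ 0.5515 -0.2391 -0.0827] [ 0.9  1.2 -0.4 -0.5 -0.6  0.1  0.1 -0.8]
depth deck [ 0.4685 -0.3001  0.05  ] [ 0.4555 -0.1831  0.0507] [ 0.5305 -0.1617  0.0514]
(267, 183) [-20.6  20.7  55.2]
(352, 182) [19.5 22.9 55.4]
(270, 206) [-19.7  21.5  44.1]
(353, 204) [20.4 23.9 44.6]
(275, 280) [-17.4  11.8   9.9]
(350, 280) [18.9 13.1  9.3]
(312, 281) [ 0.4 11.8  9.4]
```

```bash
python3 -m jog '[[[0,2,0.6],[0.005,0,0],1.5],[[0,2.5,0.6],[0,0,0],1.5],[[0,2.2,0],[0,0,0],1.5],[[0,0,0],[0,0,0],1.5]]'; python3 need.py .4818 -.1217 .064 -.086
```

```text
time_s: 5.38
eef_pos: [0.4796, -0.1161, 0.0899]
eef_rot: [0.476, -0.475, 0.526, -0.521]
wrist_force: [-1.8, 0.8, -1.7]
opening: 0.285
t 5.38 p [ 0.4796 -0.1161  0.0899] hd -0.0963 q6 1.18 F [-1.8  0.8 -1.7] op 2.43
 turn [ 0.005 -0.01  -0.006] shift cm [0.54 2.59 0.27] len 2.66
```

```bash
python3 -m jog '[[[0.5,0.6,0.25],[0,-0.01,0],1.5],[[0,0.6,0],[0,0,0],1.5]]'; python3 need.py .4818 -.1217 .064 -.086;  python3 -m jog '[[[0,0.5,0],[0,0,0],1.5],[[0,0.5,0],[0,0,0],1.5]]'; python3 need.py .4818 -.1217 .064 -.086
```

```text
time_s: 5.55
eef_pos: [0.4813, -0.1192, 0.078]
eef_rot: [0.479, -0.478, 0.524, -0.517]
wrist_force: [-5.9, 2.2, 9.5]
opening: 0.282
t 5.55 p [ 0.4813 -0.1192  0.078 ] hd -0.0827 q6 1.16 F [-5.9  2.2  9.5] op 2.41
 turn [ 0.006  0.003 -0.008] shift cm [0.24 1.4  0.07] len 1.42
time_s: 5.72
eef_pos: [0.4818, -0.1184, 0.07]
eef_rot: [0.48, -0.479, 0.523, -0.516]
wrist_force: [-5.9, 0.7, 10.7]
opening: 0.285
t 5.72 p [ 0.4818 -0.1184  0.07  ] hd -0.0804 q6 1.16 F [-5.9  0.7 10.7] op 2.44
 turn [ 0.006  0.006 -0.007] shift cm [0.33 0.6  0.03] len 0.69
```

```bash
python3 -m jog '[[[0.2,0.4,0],[0,0.005,0],1.5],[[0.1,0.3,0],[0,0,0],1.5],[[0,0.1,0],[0,0,0],1.5]]'
python3 - <<'E'
from stg import *
from need import need
need(.4818,-.1217,.064,-.086)
c=cam('wrist'); save(c,'w4.png')
for u in((312,281),(300,240),(330,240),(300,215),(330,215)): print(u,tool(c,*u),pt(c,*u).round(4))
E
```

```text
time_s: 5.97
eef_pos: [0.4825, -0.1204, 0.0658]
eef_rot: [0.48, -0.478, 0.523, -0.517]
wrist_force: [-4.1, -1.0, 7.7]
opening: 0.284
t 5.97 p [ 0.4825 -0.1204  0.0658] hd -0.0821 q6 1.16 F [-4.1 -1.   7.7] op 2.42
 turn [ 0.005  0.004 -0.007] shift cm [ 0.13  0.18 -0.05] len 0.23
(312, 281) [-1.8  9.4  9.5] [ 0.4923 -0.1194  0.0566]
(300, 240) [-7.2  9.8 29.5] [ 0.5127 -0.1157  0.0561]
(330, 240) [ 6.5  9.1 29.7] [ 0.5118 -0.1293  0.0567]
(300, 215) [-7.   9.3 41.2] [ 0.5244 -0.1168  0.0566]
(330, 215) [ 6.4  9.6 41.2] [ 0.5232 -0.1301  0.0561]
```

View pics/w4.png

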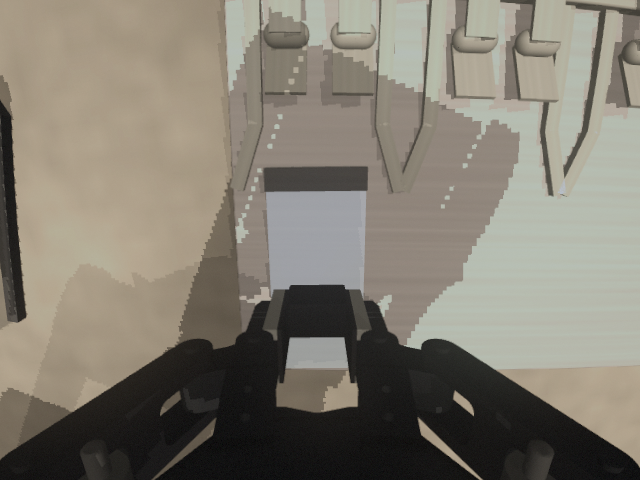

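```bash
python3 -m jog '[[[0.15,-0.05,1],[0,0.003,0],1.5],[[0,0,1],[0,0,0],1.5],[[0,0,1],[0,0,0],1.5],[[0,0,1],[0,0,0],1.5]]'
python3 - <<'E'
from stg import *
from need import need
a=ld('wrist'); print('before: bar',tostage(onz(a,265,167,.059)),tostage(onz(a,367.5,167,.059)))
need(.4818,-.1217,.064,-.086)
c=cam('wrist'); save(c,'w5.png',(180,0,460,360),1.6); o,p,R=st(); print('tcp stage',tostage(p))
E
```

```text
time_s: 6.35
eef_pos: [0.5242, -0.1245, 0.0696]
eef_rot: [0.48, -0.478, 0.522, -0.518]
wrist_force: [-3.2, -0.1, -3.1]
opening: 0.283
before: bar [-0.01777096  0.13405234] [-0.0174346   0.09077528]
t 6.35 p [ 0.5242 -0.1245  0.0696] hd -0.0832 q6 1.2 F [-3.2 -0.1 -3.1] op 2.42
 turn [ 0.002  0.003 -0.005] shift cm [ 0.08  0.56 -4.25] len 4.29
tcp stage [-0.03662591  0.11161801]
```

View pics/w5.png

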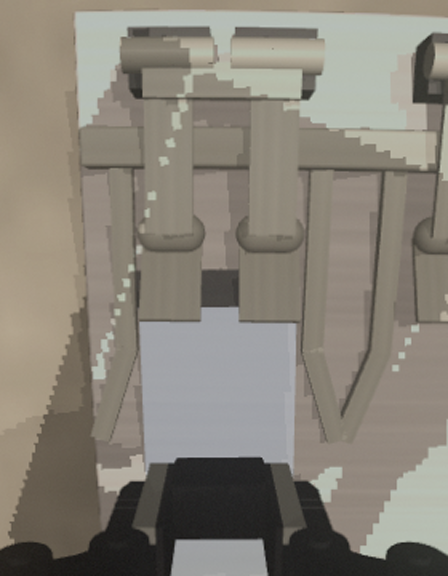

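```bash
python3 -m jog '[[[0,0.3,0.9],[0,0,0],1.5],[[0,0.1,0.9],[0,0,0],1.5],[[0,0.1,0.9],[0,0,0],1.5]]'; python3 need.py .4818 -.1217 .064 -.086; python3 -m jog '[[[0,0.1,0.8],[0,0,0],1.5],[[0,0,0.8],[0,0,0],1.5]]'
python3 - <<'E'
from stg import *
from need import need
need(.4818,-.1217,.064,-.086); o,p,R=st(); print('tcp stage',tostage(p))
E
```

```text
time_s: 6.65
eef_pos: [0.5496, -0.1255, 0.0651]
eef_rot: [0.478, -0.481, 0.524, -0.515]
wrist_force: [-14.9, 1.3, 13.8]
opening: 0.279
t 6.65 p [ 0.5496 -0.1255  0.0651] hd -0.0803 q6 1.21 F [-14.9   1.3  13.8] op 2.38
 turn [ 0.011  0.006 -0.006] shift cm [ 0.2   0.11 -6.79] len 6.79
time_s: 6.82
eef_pos: [0.5552, -0.1248, 0.0627]
eef_rot: [0.473, -0.488, 0.531, -0.507]
wrist_force: [-25.1, -8.4, 13.7]
opening: 0.287
t 6.82 p [ 0.5552 -0.1248  0.0627] hd -0.0765 q6 1.22 F [-25.1  -8.4  13.7] op 2.45
 turn [ 0.039  0.009 -0.008] shift cm [ 0.32 -0.13 -7.34] len 7.35
tcp stage [-0.00750966  0.11429765]
```

```bash
python3 -m jog '[[[0,0,0.5],[0,0,0],1.5],[[0,0,-0.3],[0,0,0],3.5],[[0,0,0],[0,0,0],4.5],[[0,0,0],[0,0,0],4.5],[[0,-1,0],[0.03,0,0],4.5],[[0,-2,0],[0,0,0],4.5],[[0,-2.5,0],[0,0,0],4.5],[[0,-2.5,-1.5],[0,0,0],4.5],[[0,-2.5,-1.5],[0,0,0],4.5],[[0,0,0],[0,0,0],4.5]]'
python3 - <<'E'
from stg import *
from need import need
need(.5677,.252,.16,1.82)
c=cam('wrist'); save(c,'w6.png',(180,100,460,460),1.6)
E
```

```text
time_s: 7.65
eef_pos: [0.5271, -0.1222, 0.1726]
eef_rot: [0.481, -0.482, 0.523, -0.513]
wrist_force: [0.8, -0.4, 1.0]
opening: 0.525
t 7.65 p [ 0.5271 -0.1222  0.1726] hd -0.0726 q6 1.19 F [ 0.8 -0.4  1. ] op 4.48
 turn [ 1.000e-03 -1.893e+00 -1.700e-02] shift cm [13.16  1.26 35.26] len 37.66
```

View pics/w6.png

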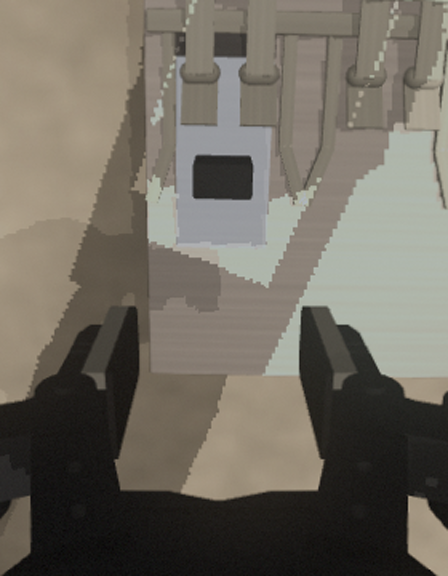

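```bash
python3 -m jog '[[[0,-0.2,0],[0,-0.12,0],6],[[0,0,0],[0,-0.12,0],6],[[0,0,0],[0,-0.12,0],6],[[0,0,0],[0,-0.12,0],6],[[0,0,0],[0,-0.12,0],6],[[0,0,0],[0,-0.12,0],6],[[0,0,0],[0,-0.12,0],6],[[0,0,0],[0,-0.12,0],6],[[0,0,0],[0,-0.12,0],6],[[0,0,0],[0,-0.12,0],6],[[0,0,0],[0,-0.12,0],6],[[0,0,0],[0,-0.12,0],6]]'; python3 -m jog '[[[0,0,0],[0,-0.12,0],6],[[0,0,0],[0,-0.12,0],6],[[0,0,0],[0,-0.12,0],6],[[0,0,0],[0,-0.12,0],6],[[0,0,0],[0,0,0],6]]';python3 need.py .5677 .252 .17 1.82
```

```text
time_s: 8.7
eef_pos: [0.5298, -0.1193, 0.1649]
eef_rot: [0.71, -0.701, 0.056, -0.048]
wrist_force: [0.1, 0.2, 0.0]
opening: 0.7
time_s: 9.12
eef_pos: [0.5302, -0.1178, 0.1598]
eef_rot: [0.702, -0.689, -0.122, 0.129]
wrist_force: [0.3, 0.3, -0.1]
opening: 0.7
t 9.12 p [ 0.5302 -0.1178  0.1598] hd 1.9273 q6 -0.8 F [ 0.3  0.3 -0.1] op 5.97
 turn [-0.019  0.107 -0.007] shift cm [12.75 -1.02 34.92] len 37.19
```

```bash
python3 -m jog '[[[0,-1.5,0],[-0.018,0.105,0],6],[[1.28,0,3.5],[0,0,0],6],[[1.28,0,3.5],[0,0,0],6],[[1.28,0,3.5],[0,0,0],6],[[1.28,0,3.5],[0,0,0],6],[[1.28,0,3.5],[0,0,0],6],[[1.28,0,3.5],[0,0,0],6],[[1.28,0,3.5],[0,0,0],6],[[1.28,0,3.5],[0,0,0],6],[[1.28,0,3.5],[0,0,0],6],[[1.28,0,3.5],[0,0,0],6],[[0,0,0],[0,0,0],6]]';python3 need.py .5677 .252 .17 1.82
```

```text
time_s: 10.12
eef_pos: [0.5812, 0.2681, 0.1667]
eef_rot: [0.705, -0.703, -0.064, 0.069]
wrist_force: [0.4, -0.2, -0.3]
opening: 0.702
t 10.12 p [0.5812 0.2681 0.1667] hd 1.7593 q6 0.06 F [ 0.4 -0.2 -0.3] op 6.0
 turn [-0.003 -0.061 -0.006] shift cm [-1.7  -0.33 -1.23] len 2.13
```

```bash
python3 -m jog '[[[-1.7,0,-1.2],[0,-0.06,0],6],[[0,0,0],[0,0,0],6]]';python3 need.py .5677 .252 .114 1.82;python3 -m jog '[[[0,1.8,0],[0,0,0],6],[[0,1.8,0],[0,0,0],6],[[0,1.2,0],[0,0,0],6],[[0,0,0],[0,0,0],6]]';python3 need.py .5677 .252 .114 1.82
```

```text
time_s: 10.28
eef_pos: [0.5657, 0.2569, 0.1642]
eef_rot: [0.703, -0.701, -0.085, 0.091]
wrist_force: [0.6, 0.3, -0.8]
opening: 0.704
t 10.28 p [0.5657 0.2569 0.1642] hd 1.8201 q6 -0.02 F [ 0.6  0.3 -0.8] op 6.01
 turn [-0.004  0.    -0.008] shift cm [ 0.08  5.02 -0.52] len 5.05
time_s: 10.62
eef_pos: [0.5665, 0.2577, 0.114]
eef_rot: [0.704, -0.701, -0.081, 0.085]
wrist_force: [-0.7, 0.2, -0.8]
opening: 0.706
t 10.62 p [0.5665 0.2577 0.114 ] hd 1.8055 q6 -0.0 F [-0.7  0.2 -0.8] op 6.03
 turn [-0.004 -0.014 -0.005] shift cm [-0.03  0.   -0.58] len 0.58
```

```bash
python3 -m jog '[[[0,0,-0.55],[0,-0.01,0],4],[[0,0,0],[0,0,0],2.5],[[0,0,0],[0,0,0],2.5],[[0,0,0],[0,0,0],2.5],[[0,0,0],[0,0,0],2.5]]';python3 need.py .5677 .252 .114 1.82;python3 -m jog '[[[0,0,0],[0,0.12,0],2.5],[[0,0,0],[0,0.12,0],2.5],[[0,0,0],[0,0.12,0],2.5],[[0,0,0],[0,0.12,0],2.5]]';python3 need.py .5677 .252 .114 0.25
```

```text
time_s: 11.03
eef_pos: [0.5688, 0.2518, 0.1137]
eef_rot: [0.704, -0.7, -0.083, 0.086]
wrist_force: [0.7, 1.5, -4.8]
opening: 0.391
t 11.03 p [0.5688 0.2518 0.1137] hd 1.8103 q6 -0.02 F [ 0.7  1.5 -4.8] op 3.34
 turn [-0.006 -0.01  -0.004] shift cm [-0.1  -0.03  0.04] len 0.11
time_s: 11.37
eef_pos: [0.5672, 0.2518, 0.1137]
eef_rot: [0.702, -0.701, 0.093, -0.087]
wrist_force: [-1.2, 1.8, -4.4]
opening: 0.393
t 11.37 p [0.5672 0.2518 0.1137] hd 1.3158 q6 0.48 F [-1.2  1.8 -4.4] op 3.36
 turn [ 0.004  1.066 -0.009] shift cm [-0.01 -0.03  0.05] len 0.06
```

```bash
python3 -m jog '[[[0,0,0],[0,0.12,0],2.5],[[0,0,0],[0,0.12,0],2.5],[[0,0,0],[0,0.12,0],2.5],[[0,0,0],[0,0.12,0],2.5],[[0,0,0],[0,0.12,0],2.5],[[0,0,0],[0,0.12,0],2.5],[[0,0,0],[0,0.12,0],2.5],[[0,0,0],[0,0.12,0],2.5],[[0,0,0],[0,0.12,0],2.5],[[0,0,0],[0,0.12,0],2.5],[[0,0,0],[0,0,0],2.5]]';python3 need.py .5677 .252 .114 0.12;python3 -m jog '[[[0,0,0],[0,0,0],6],[[0,0,0],[0,0,0],6],[[0,0,0],[0,0,0],6],[[0,-1,0],[0,0,0],6],[[0,-2,0],[0,0,0],6],[[0,-3,0],[0,0,0],6],[[0,-3,-3],[0,0,0],6],[[0,0,-3],[0,0,0],5],[[0,0,-3],[0,0,0],5],[[0,0,-2],[0,0,0],5],[[0,0,0],[0,0,0],5]]'
python3 - <<'E'
from need import *
need(.455,.235,.2,.12)
c=cam('wrist'); save(c,'w7.png')
E
```

```text
time_s: 12.28
eef_pos: [0.5647, 0.2547, 0.1138]
eef_rot: [-0.514, 0.516, -0.488, 0.481]
wrist_force: [2.7, 1.2, -4.9]
opening: 0.388
t 12.28 p [0.5647 0.2547 0.1138] hd 0.0604 q6 1.74 F [ 2.7  1.2 -4.9] op 3.31
 turn [ 0.008 -0.06  -0.006] shift cm [ 0.31 -0.02  0.27] len 0.41
time_s: 13.2
eef_pos: [0.457, 0.2443, 0.218]
eef_rot: [0.521, -0.518, 0.481, -0.479]
wrist_force: [0.3, -1.1, 0.1]
opening: 0.586
t 13.2 p [0.457  0.2443 0.218 ] hd 0.0793 q6 1.75 F [ 0.3 -1.1  0.1] op 5.0
 turn [-0.001 -0.041 -0.005] shift cm [ 0.9   1.8  -0.31] len 2.04
```

View pics/w7.png

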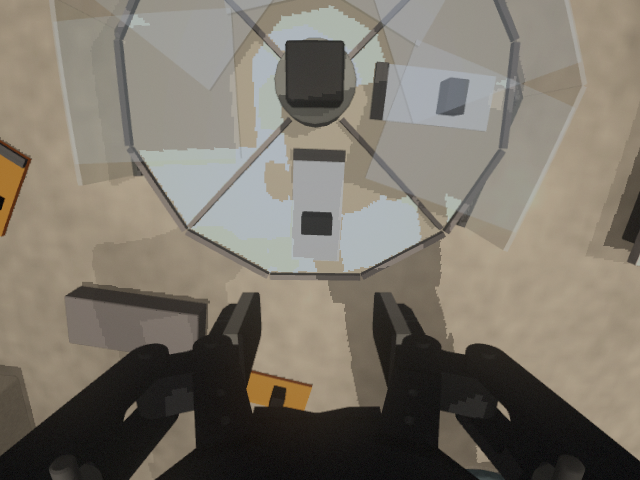

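Run:
```python
from m import *
from need import need
c=ld('wrist')
P=np.r_[[onz(c,*u,.059) for u in((293.5,150),(346,150.5))],[onz(c,*u,.055) for u in((341,262),(293,260))]]
x,r=fit2(P,[(.05,.022),(.05,-.022),(-.05,-.022),(-.05,.022)]);b=x[:2]-.012*np.array([np.cos(x[2]),np.sin(x[2])]);print('plate',x.round(4),r.round(1),'block',b.round(4))
P=[onz(c,*u,.144) for u in((286,41),(343,40),(344,101),(287,101))]
k,r=fit2(P,[(.017,.017),(.017,-.017),(-.017,-.017),(-.017,.017)]);print('knob',k.round(4),r.round(1))
print(onz(c,317,223,.077))
need(b[0],b[1],.064,x[2])
```

```text
plate [0.4726 0.2442 0.0564] [-0.3  0.1  0.3 -0.  -0.4 -0.4  0.4  0.3] block [0.4606 0.2436]
knob [0.5689 0.254  0.0914] [-0.6 -0.9 -0.7  0.9  0.4  0.3  0.9 -0.3]
[0.4638709  0.24464244 0.077     ]
t 13.25 p [0.4589 0.2444 0.2186] hd 0.0789 q6 1.75 F [0.4 0.1 0.4] op 5.01
 turn [-0.003  0.023 -0.006] shift cm [ 0.1  15.46  0.16] len 15.46
```

```bash
python3 -m jog '[[[0.1,3,0.2],[0,0.022,0],5],[[0,4,0],[0,0,0],5],[[0,3.5,0],[0,0,0],5],[[0,0,0],[0,0,0],5]]'; python3 need.py .4615 .244 .067 .056
```

```text
time_s: 13.58
eef_pos: [0.4702, 0.2457, 0.119]
eef_rot: [0.522, -0.507, 0.482, -0.488]
wrist_force: [-1.5, -1.1, -1.5]
opening: 0.589
t 13.58 p [0.4702 0.2457 0.119 ] hd 0.0591 q6 1.76 F [-1.5 -1.1 -1.5] op 5.03
 turn [-0.022  0.003 -0.009] shift cm [ 0.12  5.2  -0.88] len 5.27
```

```bash
python3 -m jog '[[[0.1,1.5,-0.85],[-0.02,0,-0.008],5],[[0,1.5,0],[0,0,0],5],[[0,1.5,0],[0,0,0],5],[[0,0,0],[0,0,0],5]]'; python3 need.py .4615 .244 .067 .056
```

```text
time_s: 13.92
eef_pos: [0.4678, 0.2446, 0.0772]
eef_rot: [0.516, -0.514, 0.484, -0.486]
wrist_force: [-0.0, -0.1, -0.0]
opening: 0.588
t 13.92 p [0.4678 0.2446 0.0772] hd 0.0605 q6 1.77 F [-0.  -0.1 -0. ] op 5.02
 turn [-0.005  0.004 -0.001] shift cm [ 0.02  1.02 -0.63] len 1.2
```

```bash
python3 -m jog '[[[0,0.6,-0.6],[-0.005,0.004,0],5],[[0,0.5,0],[0,0,0],4],[[0,0,0],[0,0,0],3]]'; python3 need.py .4615 .244 .067 .056; python3 -m jog '[[[0,0,0],[0,0,0],1.5],[[0,0,0],[0,0,0],1.5],[[0,0,0],[0,0,0],1.5],[[0,0,0],[0,0,0],1.5]]'; python3 need.py .4615 .244 .067 .056;  python3 -m jog '[[[0,-1,0],[0,0,0],1.5],[[0,-1,0],[0,0,0],1.5],[[0,-1.5,0],[0,0,0],1.5],[[0,-2,0],[0,0,0],1.5],[[0,-2,0],[0,0,0],1.5],[[0,-2,0],[0,0,0],1.5],[[0,0,0],[0,0,0],1.5]]'
cat > hp.py <<'E'
from stg import *
from need import need
# pitch of the held plate from depth between bar and block, in the tool frame
def held():
    c=cam('wrist'); o,p,R=st(); Q=[]
    for v in range(120,300,4):
        for u in range(270,362,6):
            d=c['depth'][v,u]
            if d>0: Q.append(R.T@(c['R'].T@(ray(c,u,v)*d-c['t'])-p)*1000)
    Q=np.array(Q); m=(Q[:,2]>11)&(Q[:,2]<75)&(Q[:,1]>0)&(Q[:,1]<45)&(abs(Q[:,0])<25); Q=Q[m]
    if len(Q)<10: print('no plate',len(Q)); return
    print('n',len(Q),'zmax',Q[:,2].max().round(1),'x',Q[:,0].min().round(1),Q[:,0].max().round(1)); g=Q[Q[:,2]<Q[:,2].max()-14]
    A=np.c_[g[:,0],g[:,2],np.ones(len(g))]; s=np.linalg.lstsq(A,g[:,1],rcond=None)[0]; print('glass y = %.3f x + %.3f z + %.1f'%tuple(s), 'resid',np.abs(A@s-g[:,1]).mean().round(2))
held()
E
python3 hp.py; python3 need.py .4818 -.195 .17 -.086
```

```text
time_s: 14.17
eef_pos: [0.4656, 0.2449, 0.0701]
eef_rot: [0.516, -0.512, 0.485, -0.487]
wrist_force: [0.5, -0.3, 0.2]
opening: 0.357
t 14.17 p [0.4656 0.2449 0.0701] hd 0.0564 q6 1.77 F [ 0.5 -0.3  0.2] op 3.05
 turn [-0.005  0.    -0.002] shift cm [ 0.06  0.31 -0.41] len 0.52
time_s: 14.5
eef_pos: [0.4673, 0.2454, 0.073]
eef_rot: [0.517, -0.511, 0.484, -0.487]
wrist_force: [-0.1, -0.1, -1.2]
opening: 0.269
t 14.5 p [0.4673 0.2454 0.073 ] hd 0.0567 q6 1.77 F [-0.1 -0.1 -1.2] op 2.3
 turn [-0.009  0.001 -0.002] shift cm [ 0.1   0.6  -0.59] len 0.85
time_s: 15.08
eef_pos: [0.466, 0.2451, 0.1768]
eef_rot: [0.517, -0.511, 0.484, -0.487]
wrist_force: [1.6, 0.7, -0.5]
opening: 0.268
n 385 zmax 59.0 x -21.4 21.4
glass y = 0.003 x + 0.009 z + 13.5 resid 0.47
t 15.13 p [0.4653 0.2448 0.1751] hd 0.0569 q6 1.77 F [-0.8 -0.3 -0.8] op 2.34
 turn [-0.007  0.143 -0.002] shift cm [43.68  0.51  5.42] len 44.02
```

```bash
python3 -m jog '[[[0,-0.2,0],[0,0.07,0],1.5],[[0,0,0],[0,0.07,0],1.5],[[3.4,0,0.4],[0,0,0],1.5],[[3.8,0,0.4],[0,0,0],1.5],[[3.8,0,0.4],[0,0,0],1.5],[[3.8,0,0.4],[0,0,0],1.5],[[3.8,0,0.4],[0,0,0],1.5],[[3.8,0,0.4],[0,0,0],1.5],[[3.8,0,0.4],[0,0,0],1.5],[[3.8,0,0.4],[0,0,0],1.5],[[3.8,0,0.4],[0,0,0],1.5],[[3.8,0,0.4],[0,0,0],1.5]]';python3 -m jog '[[[3,0,0.4],[0,0,0],1.5],[[0,0,0],[0,0,0],1.5]]'; python3 hp.py; python3 need.py .4755 -.1955 .09 -.086
```

```text
time_s: 16.13
eef_pos: [0.4656, -0.14, 0.168]
eef_rot: [0.482, -0.479, 0.521, -0.516]
wrist_force: [1.5, 0.2, -0.6]
opening: 0.269
time_s: 16.3
eef_pos: [0.466, -0.1779, 0.1666]
eef_rot: [0.48, -0.478, 0.522, -0.518]
wrist_force: [0.8, -0.7, -1.1]
opening: 0.274
n 387 zmax 58.9 x -19.1 23.9
glass y = 0.000 x + 0.005 z + 14.8 resid 0.47
t 16.35 p [ 0.4655 -0.1756  0.1661] hd -0.0819 q6 1.05 F [-0.4 -0.1 -0.9] op 2.3
 turn [ 0.004  0.004 -0.008] shift cm [1.9  7.61 1.17] len 7.93
```

```bash
python3 -m jog '[[[1.9,1,1.1],[0,0.004,-0.006],1.5],[[0,2.5,0],[0,0,0],1.5],[[0,2.5,0],[0,0,0],1.5],[[0,1.5,0],[0,0,0],1.5],[[0,0,0],[0,0,0],1.5]]'; python3 need.py .4755 -.1955 .069 -.086
```

```text
time_s: 16.77
eef_pos: [0.4738, -0.1914, 0.0867]
eef_rot: [0.478, -0.478, 0.524, -0.519]
wrist_force: [-0.9, 0.2, -1.3]
opening: 0.271
t 16.77 p [ 0.4738 -0.1914  0.0867] hd -0.0866 q6 1.04 F [-0.9  0.2 -1.3] op 2.31
 turn [ 0.005 -0.001 -0.005] shift cm [0.39 1.77 0.2 ] len 1.82
```

```bash
python3 -m jog '[[[0.4,0.8,0.2],[0.004,0,-0.004],1.5],[[0,0.6,0],[0,0,0],1.5],[[0,0.3,0],[0,0,0],1.5],[[0,0.1,0],[0,0,0],1.5]]'; python3 need.py .4755 -.1955 .069 -.086
python3 - <<'E'
from stg import *
c=cam('wrist'); save(c,'w8.png',(180,0,460,360),1.6)
E
```

```text
time_s: 17.1
eef_pos: [0.4761, -0.1933, 0.0709]
eef_rot: [0.478, -0.479, 0.521, -0.52]
wrist_force: [0.3, 0.0, -0.5]
opening: 0.272
t 17.1 p [ 0.4761 -0.1933  0.0709] hd -0.0825 q6 1.04 F [ 0.3  0.  -0.5] op 2.32
 turn [ 0.002  0.003 -0.   ] shift cm [ 0.22  0.19 -0.04] len 0.29
```

View pics/w8.png

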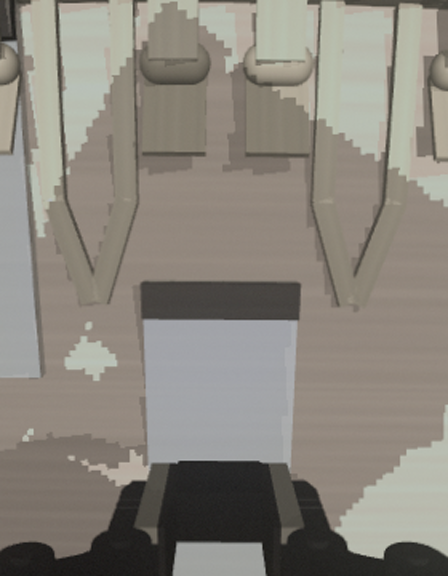

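```bash
python3 -m jog '[[[0.18,0.3,0],[0,0,0],1.5],[[0,0.05,1],[0,0,0],1.5],[[0,0.05,1],[0,0,0],1.5],[[0,0.05,1],[0,0,0],1.5],[[0,0,1],[0,0,0],1.5],[[0,0,0],[0,0,0],1.5]]'
python3 - <<'E'
from stg import *
from need import need
c=ld('wrist'); print('bar at lay',tostage(onz(c,180+140/1.6,282/1.6,.059)),tostage(onz(c,180+300/1.6,282/1.6,.059)))
need(.4755,-.1955,.067,-.086); o,p,R=st(); print('tcp stage',tostage(p))
E
```

```text
time_s: 17.65
eef_pos: [0.52, -0.1965, 0.073]
eef_rot: [-0.48, 0.479, -0.519, 0.52]
wrist_force: [1.0, 0.3, -2.1]
opening: 0.273
bar at lay [-0.02200506  0.06058575] [-0.02169815  0.01657144]
t 17.65 p [ 0.52   -0.1965  0.073 ] hd -0.0808 q6 1.08 F [ 1.   0.3 -2.1] op 2.33
 turn [-0.002  0.005 -0.   ] shift cm [ 0.28  0.6  -4.44] len 4.49
tcp stage [-0.03615149  0.03973809]
```

```bash
python3 -m jog '[[[0.2,0.5,0],[0,0.004,0],1.5],[[0,0.2,0],[0,0,0],1.5]]'; python3 need.py .4755 -.1955 .067 -.086; python3 -m jog '[[[0,0.15,0.9],[0,0,0],1.5],[[0,0.15,0.9],[0,0,0],1.5],[[0,0.1,0.9],[0,0,0],1.5]]';python3 - <<'E'
from stg import *
from need import need
need(.4755,-.1955,.067,-.086); o,p,R=st(); print('tcp stage',tostage(p))
E
```

```text
time_s: 17.82
eef_pos: [0.5202, -0.1972, 0.0708]
eef_rot: [0.479, -0.478, 0.521, -0.52]
wrist_force: [-10.5, 3.0, 19.7]
opening: 0.274
t 17.82 p [ 0.5202 -0.1972  0.0708] hd -0.0829 q6 1.08 F [-10.5   3.   19.7] op 2.34
 turn [ 0.     0.003 -0.002] shift cm [ 0.21  0.38 -4.47] len 4.49
time_s: 18.07
eef_pos: [0.5387, -0.199, 0.0708]
eef_rot: [0.475, -0.484, 0.525, -0.514]
wrist_force: [-12.3, 0.6, 13.0]
opening: 0.271
t 18.07 p [ 0.5387 -0.199   0.0708] hd -0.0802 q6 1.1 F [-12.3   0.6  13. ] op 2.31
 turn [ 0.02   0.006 -0.002] shift cm [ 0.19  0.38 -6.32] len 6.34
tcp stage [-0.01735008  0.0388695 ]
```

```bash
python3 -m jog '[[[0,0,0.9],[0,0,0],1.5],[[0,0,0.8],[0,0,0],1.5]]';python3 - <<'E'
from stg import *
from need import need
need(.4755,-.1955,.067,-.086); o,p,R=st(); print('tcp stage',tostage(p))
E
python3 -m jog '[[[0,0,0.7],[0,0,0],1.5],[[0,0,0.5],[0,0,0],1.5]]';python3 - <<'E'
from stg import *
from need import need
need(.4755,-.1955,.067,-.086); o,p,R=st(); print('tcp stage',tostage(p))
E
```

```text
time_s: 18.23
eef_pos: [0.5479, -0.1997, 0.0705]
eef_rot: [0.472, -0.488, 0.53, -0.508]
wrist_force: [-47.0, 2.6, 37.0]
opening: 0.273
t 18.23 p [ 0.5479 -0.1997  0.0705] hd -0.0788 q6 1.11 F [-47.    2.6  37. ] op 2.33
 turn [ 0.038  0.007 -0.003] shift cm [ 0.2   0.35 -7.25] len 7.26
tcp stage [-0.00806394  0.03904599]
time_s: 18.4
eef_pos: [0.5476, -0.1997, 0.0706]
eef_rot: [0.465, -0.495, 0.538, -0.499]
wrist_force: [-16.6, 1.7, 14.8]
opening: 0.272
t 18.4 p [ 0.5476 -0.1997  0.0706] hd -0.0773 q6 1.12 F [-16.6   1.7  14.8] op 2.33
 turn [ 0.069  0.009 -0.006] shift cm [ 0.2   0.36 -7.22] len 7.23
tcp stage [-0.00843685  0.03895807]
```

```bash
python3 -m jog '[[[0,0,-0.1],[0.03,0,0],3],[[0,0,0],[0.03,0,0],4.5],[[0,0,0],[0,0,0],4.5],[[0,0,0],[0,0,0],4.5],[[0,-1,0],[0,0,0],4.5],[[0,-2,0],[0,0,0],4.5],[[0,-2.5,0],[0,0,0],4.5],[[0,-2.5,-1.5],[0,0,0],4.5],[[0,-2.5,-1.5],[0,0,0],4.5],[[0,0,0],[0,0,0],4.5]]'
python3 - <<'E'
from stg import *
from need import need
need(.5677,.252,.17,1.63)
c=cam('wrist'); save(c,'w9.png',(150,60,430,420),1.6)
E
```

```text
time_s: 19.23
eef_pos: [0.5155, -0.1981, 0.1807]
eef_rot: [0.478, -0.482, 0.525, -0.513]
wrist_force: [0.6, 0.5, 0.3]
opening: 0.526
t 19.23 p [ 0.5155 -0.1981  0.1807] hd -0.0777 q6 1.07 F [0.6 0.5 0.3] op 4.49
 turn [ 0.006 -1.708 -0.019] shift cm [ 7.87  1.07 44.63] len 45.33
```

View pics/w9.png

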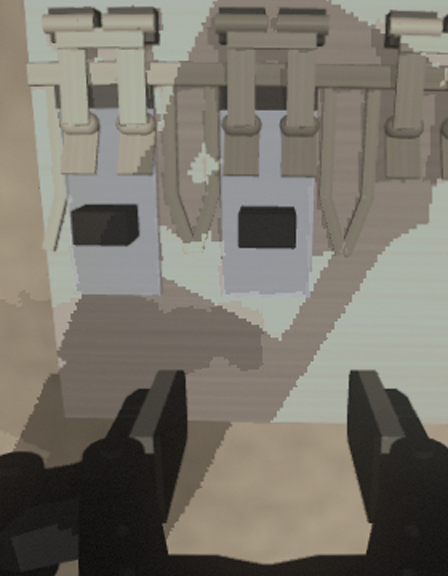

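```bash
python3 -m jog '[[[0,-0.3,0],[0,-0.12,0],6],[[0,0,0],[0,-0.12,0],6],[[0,0,0],[0,-0.12,0],6],[[0,0,0],[0,-0.12,0],6],[[0,0,0],[0,-0.12,0],6],[[0,0,0],[0,-0.12,0],6],[[0,0,0],[0,-0.12,0],6],[[0,0,0],[0,-0.12,0],6],[[0,0,0],[0,-0.12,0],6],[[0,0,0],[0,-0.12,0],6],[[0,0,0],[0,-0.12,0],6],[[0,0,0],[0,-0.12,0],6]]'; python3 -m jog '[[[0,0,0],[0,-0.12,0],6],[[0,0,0],[0,-0.1,0],6],[[0,0,0],[0,0,0],6]]';python3 need.py .5677 .252 .18 1.63
```

```text
time_s: 20.28
eef_pos: [0.5176, -0.1961, 0.1779]
eef_rot: [0.709, -0.701, 0.063, -0.045]
wrist_force: [0.1, -0.3, 0.8]
opening: 0.703
time_s: 20.53
eef_pos: [0.5178, -0.1954, 0.1758]
eef_rot: [0.712, -0.701, -0.02, 0.038]
wrist_force: [-0.9, 1.0, 0.7]
opening: 0.699
t 20.53 p [ 0.5178 -0.1954  0.1758] hd 1.6525 q6 -0.66 F [-0.9  1.   0.7] op 5.97
 turn [-0.017  0.023 -0.026] shift cm [ 7.63 -0.42 44.37] len 45.02
```

```bash
python3 -m jog '[[[0,-0.5,0],[-0.017,0.022,-0.024],6],[[0.63,0,3.6],[0,0,0],6],[[0.63,0,3.7],[0,0,0],6],[[0.63,0,3.7],[0,0,0],6],[[0.63,0,3.7],[0,0,0],6],[[0.63,0,3.7],[0,0,0],6],[[0.63,0,3.7],[0,0,0],6],[[0.63,0,3.7],[0,0,0],6],[[0.63,0,3.7],[0,0,0],6],[[0.63,0,3.7],[0,0,0],6],[[0.63,0,3.7],[0,0,0],6],[[0.63,0,3.5],[0,0,0],6]]';python3 -m jog '[[[0,0,0],[0,0,0],6]]'; python3 need.py .5677 .252 .17 1.63
```

```text
time_s: 21.53
eef_pos: [0.5783, 0.2213, 0.1818]
eef_rot: [-0.705, 0.709, 0.002, 0.008]
wrist_force: [0.5, -0.7, 0.1]
opening: 0.706
time_s: 21.62
eef_pos: [0.5783, 0.2275, 0.1822]
eef_rot: [-0.706, 0.708, 0.003, 0.009]
wrist_force: [-0.2, -1.3, -0.2]
opening: 0.703
t 21.62 p [0.5783 0.2275 0.1822] hd 1.5622 q6 0.2 F [-0.2 -1.3 -0.2] op 6.01
 turn [ 0.003 -0.068  0.017] shift cm [-0.91  1.22  2.51] len 2.93
```

```bash
python3 -m jog '[[[-0.9,0,2.4],[0,-0.068,0.016],6],[[0,0,0],[0,0,0],6]]';python3 need.py .5677 .252 .114 1.63;python3 -m jog '[[[0,2.2,0],[0,0,0],6],[[0,0,0],[0,0,0],6]]';python3 need.py .5677 .252 .114 1.63
```

```text
time_s: 21.78
eef_pos: [0.5689, 0.2551, 0.1821]
eef_rot: [-0.706, 0.708, 0.021, -0.02]
wrist_force: [-0.6, -0.3, 0.3]
opening: 0.705
t 21.78 p [0.5689 0.2551 0.1821] hd 1.6279 q6 0.18 F [-0.6 -0.3  0.3] op 6.02
 turn [ 0.002 -0.002  0.002] shift cm [-0.13  6.81 -0.3 ] len 6.81
time_s: 21.95
eef_pos: [0.5688, 0.2567, 0.1605]
eef_rot: [-0.706, 0.707, 0.02, -0.017]
wrist_force: [-0.3, -0.4, -1.8]
opening: 0.702
t 21.95 p [0.5688 0.2567 0.1605] hd 1.6234 q6 0.18 F [-0.3 -0.4 -1.8] op 6.0
 turn [ 0.002 -0.007  0.005] shift cm [-0.14  4.65 -0.46] len 4.68
```

```bash
python3 -m jog '[[[-0.1,1.6,-0.4],[0,-0.007,0],6],[[0,1.6,0],[0,0,0],6],[[0,1.4,-0.1],[0,0,0],6],[[0,0,0],[0,0,0],4.5]]';python3 need.py .5677 .252 .114 1.63;python3 -m jog '[[[0,0,0],[0,0,0],2.5],[[0,0,0],[0,0,0],2.5],[[0,0,0],[0,0,0],2.5],[[0,0,0],[0,0,0],2.5]]';python3 need.py .5677 .252 .114 1.63
```

```text
time_s: 22.28
eef_pos: [0.5698, 0.25, 0.1166]
eef_rot: [-0.706, 0.707, 0.02, -0.013]
wrist_force: [-0.6, 0.3, -1.7]
opening: 0.577
t 22.28 p [0.5698 0.25   0.1166] hd 1.6179 q6 0.18 F [-0.6  0.3 -1.7] op 4.92
 turn [ 0.002 -0.012  0.011] shift cm [-0.2   0.26  0.21] len 0.39
time_s: 22.62
eef_pos: [0.5685, 0.2493, 0.1173]
eef_rot: [-0.707, 0.707, 0.017, -0.012]
wrist_force: [2.8, 2.0, -7.5]
opening: 0.388
t 22.62 p [0.5685 0.2493 0.1173] hd 1.6109 q6 0.18 F [ 2.8  2.  -7.5] op 3.32
 turn [ 0.001 -0.019  0.007] shift cm [-0.06  0.33  0.28] len 0.44
```

```bash
python3 -m jog '[[[0,0,0.2],[0,0.12,0],2.5],[[0,0,0],[0,0.12,0],2.5],[[0,0,0],[0,0.12,0],2.5],[[0,0,0],[0,0.12,0],2.5],[[0,0,0],[0,0.12,0],2.5],[[0,0,0],[0,0.12,0],2.5],[[0,0,0],[0,0.12,0],2.5],[[0,0,0],[0,0.12,0],2.5],[[0,0,0],[0,0.12,0],2.5],[[0,0,0],[0,0.12,0],2.5],[[0,0,0],[0,0.12,0],2.5],[[0,0,0],[0,0.12,0],2.5]]';python3 need.py .5677 .252 .114 0.06
```

```text
time_s: 23.62
eef_pos: [0.5625, 0.2539, 0.1173]
eef_rot: [-0.527, 0.529, -0.47, 0.47]
wrist_force: [1.5, 4.6, -7.3]
opening: 0.388
t 23.62 p [0.5625 0.2539 0.1173] hd 0.116 q6 1.69 F [ 1.5  4.6 -7.3] op 3.32
 turn [0.002 0.056 0.001] shift cm [0.23 0.33 0.51] len 0.65
```

Enough turned; release and back off over the plate.

```bash
python3 -m jog '[[[0,0,0],[0,0,0],6],[[0,0,0],[0,0,0],6],[[0,0,0],[0,0,0],6],[[0,-1,0],[0,0,0],6],[[0,-2,0],[0,0,0],6],[[0,-3,0],[0,0,0],6],[[0,-3,-3],[0,0,0],6],[[0,0,-3],[0,0,0],5],[[0,0,-3],[0,0,0],5],[[0,0,-1.5],[0,0,0],5],[[0,0,0],[0,0,0],5]]'
python3 - <<'E'
from need import *
need(.455,.235,.2,.1)
c=cam('wrist'); save(c,'w10.png')
E
```

```text
time_s: 24.53
eef_pos: [0.4631, 0.2393, 0.2238]
eef_rot: [0.535, -0.526, 0.462, -0.472]
wrist_force: [0.3, 1.3, 0.3]
opening: 0.585
t 24.53 p [0.4631 0.2393 0.2238] hd 0.1278 q6 1.7 F [0.3 1.3 0.3] op 4.99
 turn [-0.018  0.028  0.002] shift cm [ 0.35  2.38 -0.85] len 2.55
```

View pics/w10.png

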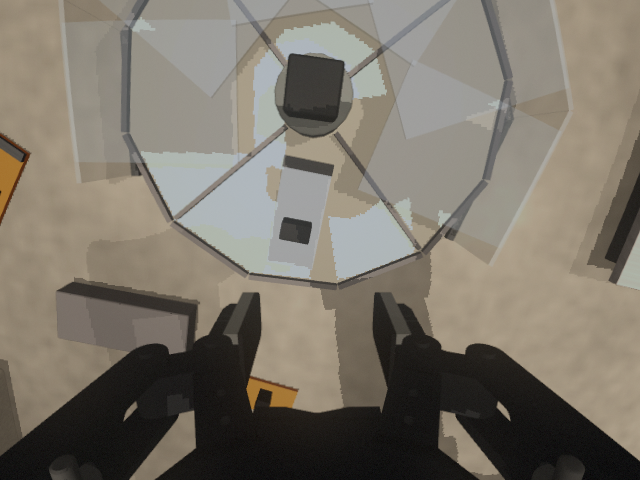

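Run:
```python
from m import *
from need import need
c=ld('wrist')
P=np.r_[[onz(c,*u,.059) for u in((286,155),(335,164))],[onz(c,*u,.055) for u in((313,269),(269,261))]]
x,r=fit2(P,[(.05,.022),(.05,-.022),(-.05,-.022),(-.05,.022)]);b=x[:2]-.012*np.array([np.cos(x[2]),np.sin(x[2])]);print('plate',x.round(4),r.round(1),'block',b.round(4))
print(onz(c,296.5,230,.077))
need(b[0],b[1],.12,x[2])
```

```text
plate [ 0.4727  0.2544 -0.0627] [-0.5 -0.5  0.1  0.4  0.2  0.8  0.1 -0.8] block [0.4607 0.2552]
[0.46289887 0.25572778 0.077     ]
t 24.58 p [0.4647 0.2395 0.2243] hd 0.1275 q6 1.7 F [1.  0.4 0.1] op 5.02
 turn [-0.02  0.19 -0.  ] shift cm [-1.54 10.43 -0.49] len 10.56
```

```bash
python3 -m jog '[[[0,0,0],[-0.02,0.1,0],5],[[0,0,0],[0,0.09,0],5],[[-1.5,2,0],[0,0,0],5],[[0,3.5,0],[0,0,0],5],[[0,3.0,0],[0,0,0],5],[[0,0,0],[0,0,0],5]]'; python3 need.py .4625 .2555 .0685 -.063; python3 -m jog '[[[0,1,0],[0,0,0],5],[[0,0,0],[0,0,0],5]]'; python3 need.py .4625 .2555 .0685 -.063
```

```text
time_s: 25.08
eef_pos: [0.4783, 0.256, 0.1461]
eef_rot: [-0.488, 0.476, -0.513, 0.521]
wrist_force: [-2.2, 0.3, -0.6]
opening: 0.587
t 25.08 p [0.4783 0.256  0.1461] hd -0.0693 q6 1.91 F [-2.2  0.3 -0.6] op 5.01
 turn [-0.02  -0.006 -0.005] shift cm [ 0.15  7.76 -1.58] len 7.92
time_s: 25.25
eef_pos: [0.4804, 0.2559, 0.1363]
eef_rot: [-0.488, 0.477, -0.513, 0.521]
wrist_force: [-0.8, 0.5, -0.1]
opening: 0.587
t 25.25 p [0.4804 0.2559 0.1363] hd -0.0688 q6 1.91 F [-0.8  0.5 -0.1] op 5.01
 turn [-0.019 -0.006 -0.004] shift cm [ 0.15  6.78 -1.79] len 7.01
```

```bash
python3 -m jog '[[[0.15,1.5,-1.75],[-0.019,0.005,-0.004],5],[[0,1.8,0],[0,0,0],5],[[0,1.8,0],[0,0,0],5],[[0,0,0],[0,0,0],5]]'; python3 need.py .4625 .2555 .069 -.063
```

```text
time_s: 25.58
eef_pos: [0.4699, 0.2567, 0.0909]
eef_rot: [-0.485, 0.477, -0.516, 0.52]
wrist_force: [-0.6, -0.6, 0.2]
opening: 0.584
t 25.58 p [0.4699 0.2567 0.0909] hd -0.0739 q6 1.92 F [-0.6 -0.6  0.2] op 4.99
 turn [-0.011 -0.011 -0.004] shift cm [ 0.17  2.19 -0.73] len 2.31
```

```bash
python3 -m jog '[[[0.15,1,-0.75],[-0.011,-0.01,-0.004],5],[[0,1,0],[0,0,0],4.5],[[0,0.1,0],[0,0,0],3]]'; python3 need.py .4625 .2555 .069 -.063; python3 -m jog '[[[0,0,0],[0,0,0],1.5],[[0,0,0],[0,0,0],1.5],[[0,0,0],[0,0,0],1.5],[[0,0,0],[0,0,0],1.5]]'; python3 need.py .4625 .2555 .067 -.063;  python3 -m jog '[[[0,-1,0],[0,0,0],1.5],[[0,-1,0],[0,0,0],1.5],[[0,-1.5,0],[0,0,0],1.5],[[0,-2,0],[0,0,0],1.5],[[0,-2,0],[0,0,0],1.5],[[0,-2,0],[0,0,0],1.5],[[0,0,0],[0,0,0],1.5]]'; python3 hp.py; python3 need.py .4691 -.2692 .17 -.086
```

```text
time_s: 25.83
eef_pos: [0.4658, 0.2565, 0.073]
eef_rot: [-0.486, 0.482, -0.514, 0.516]
wrist_force: [-0.9, 0.7, -0.3]
opening: 0.405
t 25.83 p [0.4658 0.2565 0.073 ] hd -0.0628 q6 1.91 F [-0.9  0.7 -0.3] op 3.46
 turn [-0.006  0.    -0.002] shift cm [ 0.12  0.4  -0.32] len 0.53
time_s: 26.17
eef_pos: [0.4671, 0.2569, 0.075]
eef_rot: [-0.487, 0.481, -0.514, 0.517]
wrist_force: [-0.4, 0.9, -1.6]
opening: 0.257
t 26.17 p [0.4671 0.2569 0.075 ] hd -0.0626 q6 1.91 F [-0.4  0.9 -1.6] op 2.2
 turn [-0.008  0.    -0.003] shift cm [ 0.17  0.8  -0.45] len 0.94
time_s: 26.75
eef_pos: [0.4662, 0.2566, 0.1793]
eef_rot: [-0.487, 0.481, -0.514, 0.517]
wrist_force: [1.4, -0.6, 0.0]
opening: 0.264
n 361 zmax 57.2 x -21.1 21.7
glass y = -0.001 x + 0.011 z + 16.3 resid 0.46
t 26.8 p [0.4656 0.2564 0.1776] hd -0.0626 q6 1.91 F [ 0.  -1.  -0.8] op 2.21
 turn [-0.008  0.023 -0.003] shift cm [52.34  0.76  4.87] len 52.57
```

```bash
python3 -m jog '[[[3,-0.2,0.2],[-0.008,0.023,0],1.5],[[3.7,0,0.37],[0,0,0],1.5],[[3.9,0,0.37],[0,0,0],1.5],[[3.9,0,0.37],[0,0,0],1.5],[[3.9,0,0.37],[0,0,0],1.5],[[3.9,0,0.37],[0,0,0],1.5],[[3.9,0,0.37],[0,0,0],1.5],[[3.9,0,0.37],[0,0,0],1.5],[[3.9,0,0.37],[0,0,0],1.5],[[3.9,0,0.37],[0,0,0],1.5],[[3.9,0,0.37],[0,0,0],1.5],[[3.9,0,0.37],[0,0,0],1.5]]';python3 -m jog '[[[3.7,0,0.4],[0,0,0],1.5],[[2.5,0,0.4],[0,0,0],1.5],[[0,0,0],[0,0,0],1.5]]'; python3 hp.py; python3 need.py .4711 -.2694 .09 -.086
```

```text
time_s: 27.8
eef_pos: [0.4646, -0.2128, 0.1707]
eef_rot: [0.482, -0.481, 0.521, -0.514]
wrist_force: [0.9, -0.5, -1.3]
opening: 0.259
time_s: 28.05
eef_pos: [0.4654, -0.2851, 0.1676]
eef_rot: [0.48, -0.479, 0.523, -0.516]
wrist_force: [-0.1, 0.1, 0.1]
opening: 0.261
n 363 zmax 57.0 x -18.8 24.1
glass y = -0.004 x + 0.010 z + 17.6 resid 0.47
t 28.1 p [ 0.465  -0.283   0.1671] hd -0.0794 q6 0.88 F [-0.6  0.5 -0.5] op 2.23
 turn [ 0.009  0.007 -0.01 ] shift cm [-1.4   7.71  0.49] len 7.86
```

```bash
python3 -m jog '[[[-1.4,1,0.5],[0.008,0.007,-0.01],1.5],[[0,2.5,0],[0,0,0],1.5],[[0,2.5,0],[0,0,0],1.5],[[0,1.2,0],[0,0,0],1.5],[[0,0,0],[0,0,0],1.5]]'; python3 need.py .4711 -.2694 .073 -.086
```

```text
time_s: 28.52
eef_pos: [0.4698, -0.2641, 0.0908]
eef_rot: [0.478, -0.478, 0.523, -0.52]
wrist_force: [-0.5, 0.5, -0.7]
opening: 0.262
t 28.52 p [ 0.4698 -0.2641  0.0908] hd -0.0873 q6 0.92 F [-0.5  0.5 -0.7] op 2.24
 turn [ 0.002 -0.001 -0.003] shift cm [0.52 1.78 0.18] len 1.86
```

```bash
python3 -m jog '[[[0.6,0.8,0.2],[0.002,0,-0.003],1.5],[[0,0.6,0],[0,0,0],1.5],[[0,0.4,0],[0,0,0],1.5],[[0,0.3,0],[0,0,0],1.5]]'
python3 - <<'E'
from stg import *
from need import need
need(.4711,-.2694,.072,-.086); o,p,R=st(); print('tcp stage',tostage(p))
c=cam('wrist'); save(c,'w11.png',(180,0,460,360),1.6)
E
```

```text
time_s: 28.85
eef_pos: [0.4716, -0.2682, 0.0731]
eef_rot: [0.478, -0.479, 0.521, -0.52]
wrist_force: [-16.7, 10.1, 43.1]
opening: 0.258
t 28.85 p [ 0.4716 -0.2682  0.0731] hd -0.0836 q6 0.92 F [-16.7  10.1  43.1] op 2.2
 turn [ 0.002  0.002 -0.001] shift cm [ 0.12  0.11 -0.04] len 0.17
tcp stage [-0.0779616  -0.03601778]
```

View pics/w11.png

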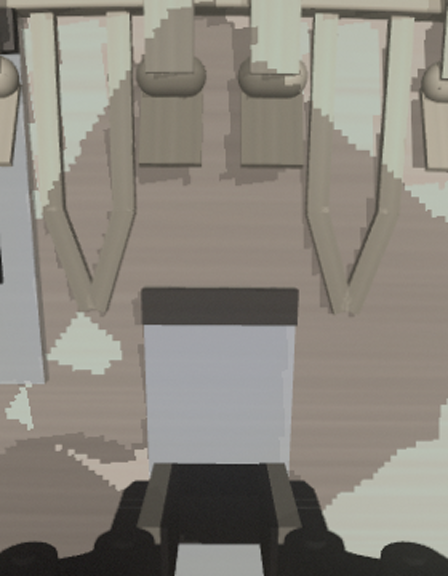

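```bash
python3 -m jog '[[[0.05,-0.15,0],[0,0,0],1.5],[[0,0,1],[0,0,0],1.5],[[0,0.05,1],[0,0,0],1.5],[[0,0.1,1],[0,0,0],1.5],[[0,0.1,0.9],[0,0,0],1.5]]'
python3 - <<'E'
from stg import *
from need import need
c=ld('wrist'); print('bar at lay',tostage(onz(c,180+141/1.6,288/1.6,.059)),tostage(onz(c,180+298.5/1.6,288/1.6,.059)))
need(.4711,-.2694,.072,-.086); o,p,R=st(); print('tcp stage',tostage(p))
E
```

```text
time_s: 29.32
eef_pos: [0.5146, -0.2735, 0.0761]
eef_rot: [-0.478, 0.479, -0.519, 0.522]
wrist_force: [-2.8, -0.9, 0.3]
opening: 0.258
bar at lay [-0.02164255 -0.01441404] [-0.02138451 -0.05848018]
t 29.32 p [ 0.5146 -0.2735  0.0761] hd -0.0848 q6 0.96 F [-2.8 -0.9  0.3] op 2.2
 turn [-0.003  0.001  0.003] shift cm [-0.04  0.41 -4.37] len 4.39
tcp stage [-0.03472477 -0.03743811]
```

```bash
python3 -m jog '[[[0,0.4,0],[0,0,0],1.5],[[0,0.1,0.7],[0,0,0],1.5],[[0,0.1,0.9],[0,0,0],1.5],[[0,0.1,0.9],[0,0,0],1.5]]';python3 - <<'E'
from stg import *
from need import need
need(.4711,-.2694,.072,-.086); o,p,R=st(); print('tcp stage',tostage(p))
E
python3 -m jog '[[[0,0,0.9],[0,0,0],1.5],[[0,0,0.8],[0,0,0],1.5]]';python3 - <<'E'
from stg import *
from need import need
need(.4711,-.2694,.072,-.086); o,p,R=st(); print('tcp stage',tostage(p))
E
```

```text
time_s: 29.65
eef_pos: [0.535, -0.276, 0.0733]
eef_rot: [0.475, -0.484, 0.524, -0.516]
wrist_force: [-18.0, 3.6, 21.7]
opening: 0.257
t 29.65 p [ 0.535  -0.276   0.0733] hd -0.0806 q6 0.99 F [-18.    3.6  21.7] op 2.2
 turn [0.017 0.005 0.003] shift cm [-0.11  0.13 -6.43] len 6.43
tcp stage [-0.01413005 -0.03815242]
time_s: 29.82
eef_pos: [0.543, -0.2763, 0.0731]
eef_rot: [0.47, -0.49, 0.53, -0.508]
wrist_force: [-53.2, 3.0, 37.1]
opening: 0.259
t 29.82 p [ 0.543  -0.2763  0.0731] hd -0.0783 q6 1.01 F [-53.2   3.   37.1] op 2.21
 turn [ 0.043  0.008 -0.   ] shift cm [-0.07  0.11 -7.22] len 7.22
tcp stage [-0.00616543 -0.03768999]
```

```bash
python3 -m jog '[[[0,0,0.2],[0,0,0],1.5],[[0,0,-0.1],[0.03,0,0],3],[[0,0,0],[0.01,0,0],4.5],[[0,0,0],[0,0,0],4.5],[[0,0,0],[0,0,0],4.5],[[0,-1,0],[0,0,0],4.5],[[0,-2,0],[0,0,0],4.5],[[0,-2.5,0],[0,0,0],4.5],[[0,-2.5,-2],[0,0,0],4.5],[[0,-2.5,-2],[0,0,0],4.5],[[0,-2,-1],[0,0,0],4.5],[[0,0,0],[0,0,0],4.5]]'
python3 - <<'E'
from stg import *
from need import need
need(.4711,-.2694,.2,-.086)
c=cam('wrist'); t=cam('top')
a=c['frame'][40:330,140:460][...,::-1]; a=cv2.resize(a,None,fx=1.65,fy=1.65,interpolation=cv2.INTER_CUBIC)
b=t['frame'][150:300,165:325][...,::-1]; b=cv2.resize(b,(265,248)); im=np.zeros((478,800,3),np.uint8); im[:a.shape[0],:a.shape[1]]=a[:478]; im[:248,530:795]=b
cv2.imwrite('pics/w12.png',im)
E
```

```text
time_s: 30.82
eef_pos: [0.4934, -0.2719, 0.2041]
eef_rot: [0.478, -0.484, 0.523, -0.514]
wrist_force: [0.9, -0.6, 0.0]
opening: 0.522
t 30.82 p [ 0.4934 -0.2719  0.2041] hd -0.0757 q6 0.94 F [ 0.9 -0.6  0. ] op 4.46
 turn [ 0.015  0.01  -0.003] shift cm [-0.06  0.41 -2.24] len 2.28
```

View pics/w12.png

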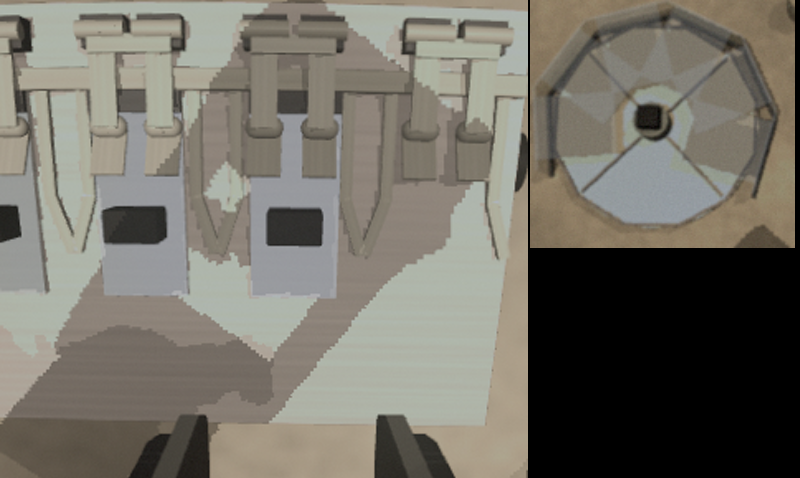

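Run:
```python
from stg import *
c=ld('wrist'); f=lambda a,b:(140+(a+.5)/1.65-.5,40+(b+.5)/1.65-.5)
print('rear corners (want x -.050; y .037+-.022 / -.037+-.022 / .089)')
for a,b in((102,294),(186,295),(249,296),(335,297),(46,292)): print((a,b),tostage(onz(c,*f(a,b),.055)).round(4))
print('bar front / stop: '); 
for a,b in((134,90),(292,92)): print(tostage(onz(c,*f(a,b),.059)).round(4))
print('nib/prong heights: h3,h2,h2,h1,h1,empty,empty')
for a,b in((12,126),(107,127),(164,127),(264,128),(321,129),(419,130),(474,131)): print(pt(c,*f(a,b)).round(4))
print('prong arm'); 
for a,b in((12,105),(110,105),(164,105),(265,105),(319,105),(418,105),(480,105)): print(pt(c,*f(a,b))[2].round(4),end=' ')
print(); print('glass z',[pt(c,*f(a,b))[2].round(4) for a,b in((145,270),(290,270),(25,270),(134,185),(292,190))])
```

```text
rear corners (want x -.050; y .037+-.022 / -.037+-.022 / .089)
(102, 294) [-0.0502  0.0616]
(186, 295) [-0.0503  0.0174]
(249, 296) [-0.0504 -0.0154]
(335, 297) [-0.0502 -0.0601]
(46, 292) [-0.0495  0.0914]
bar front / stop: 
[0.0492 0.0376]
[ 0.0487 -0.0364]
nib/prong heights: h3,h2,h2,h1,h1,empty,empty
[ 0.5938 -0.1481  0.0664]
[ 0.5891 -0.1929  0.0656]
[ 0.5867 -0.2196  0.066 ]
[ 0.5824 -0.2658  0.0661]
[ 0.58   -0.292   0.0664]
[ 0.5765 -0.3377  0.0642]
[ 0.5744 -0.3633  0.0648]
prong arm
0.0662 0.0664 0.0662 0.0668 0.0664 0.065 0.0655 
glass z [np.float64(0.0557), np.float64(0.0549), np.float64(0.0563), np.float64(0.0553), np.float64(0.0554)]
```

```bash
python3 -m jog '[[[0,-2,0],[0,0,0],4.5],[[0,0,0],[0,0,0],4.5],[[0,0,0],[0,0,0],4.5]]' && python3 -c "
from bench import ctrl; print(ctrl.hand_in())"
```

```text
time_s: 31.17
eef_pos: [0.4934, -0.2698, 0.2175]
eef_rot: [0.478, -0.484, 0.526, -0.511]
wrist_force: [-0.4, 0.0, -0.0]
opening: 0.53
the job is handed in; nothing more can be done
None
```

I loaded all three plates that were present into stations home3, home2 and home1, and handed in at about 31 s. The rightmost station (home0) stays empty, and the last top view shows the carousel empty. I brought the second and third plates to the opening with two turns of the knob, each roughly a quarter turn clockwise.

Last checks from the wrist camera, before hand-in:
- **Home position:** all three rear edges lie 49.5 to 50.4 mm before the home line, where 50 mm is home. The two bar fronts I could measure sit 1 mm from the stop face.
- **Middle line:** the offsets are at most about 2.5 mm.
- **Flatness:** the glass tops are at z ≈ 0.055–0.056 m, so the plates lie flat on the deck.
- **Clips:** in the picture the nibs sit behind the bars on the glass. The prongs stand about 1.5–2 mm higher than on the empty station, which fits snapped down. The clip angle could not be read directly.
- **Contact:** the gripper was open and clear, with the wrist force near zero.

- **First plate:** it tilted about 0.3 rad in the grip when lifted, perhaps the grip slackening. It came flat when pressed onto the deck.
- **Pressing force:** pressing the plates down and against the stop gave wrist readings of about 43 to 53 N per axis (about 65 N combined at most), below the 120 N limit.
- **Bystanders:** I never went near the bottle, the jar or the grey case, and did not measure them again at the end.

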